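Stack the pivot of the revolving mug display and slide its keeper home

TASK

Finish the pivot of the revolving mug display: slip the tall spacer over the upright shaft until it sits on the bearing, lay the washer over the shaft on top of it, then push the keeper's tab with shut fingers until its wedge-shaped fork is tight on the washer, at a push of about 12 N (not under 9, not over 15), and let go. The fits are close, so feel the parts onto the shaft gently, with never more than about 40 N, and leave the short ring and the stall's wares where they are.

Things in the scene. Friction and masses are not known exactly. Their poses are not given: they have to be found in the camera images.
- stand: Fixed wooden board 110 x 270 x 18 mm with the steel shaft, the bearing and a dark bracket in which the keeper slides. Origin on the table under the board, 20 mm from the board's centre towards its -y end; z up, y along the board. The shaft stands at x = 0, y = -60 mm, slightly greased; the bracket (74 mm in x, 50 mm in y, 99 mm high) at y = 5 mm. The keeper slides towards the stand's -y.
- shaft_top (a point): Top of the upright steel shaft, diameter 16 mm, its last 5 mm tapering to 10 mm; 104 mm above the table, axes as the stand's.
- bearing_top (a point): Centre of the upper face of the bearing (50 mm diameter) round the shaft, the seat for the spacer. It rides on a stiff spring (the parts' weight does not move it) above a brass nut, whose setting differs from time to time: this face starts anywhere from 40 to 46 mm above the table.
- keeper_plate (a joint): How far the aluminium keeper has slid towards the shaft (m): 0 open (starts at 0 to 0.006), at most 0.07. It slides free with 3 N of friction; once its two shallow wedge prongs ride up on the washer, either side of the shaft, the push grows evenly by about 2 N per mm. Where that begins depends on the nut's setting. It stays where it is left. At the start its prong tips are 34 to 40 mm from the shaft's axis on the +y side, 83 to 89 mm high.
- keeper_tab (a point): On the keeper's upright tab (34 mm wide in x, 10 mm thick in y, its top 117 mm above the table): the middle, 102 mm above the table, of the tab's outer (+y) face, against which to push towards the stand's -y. Moves with the keeper; axes as the stand's. Fingers that hold a part over the shaft should stand on its stand-x sides, clear of the fork.
- spacer_mid (a point): Centre of the tall spacer, a plain aluminium tube: 44 mm outer diameter, 30 mm high, 17.7 mm bore; standing on end on the table at the start.
- washer_mid (a point): Centre of the washer, a plain flat steel ring: 44 mm outer diameter, 6 mm thick, 17.7 mm bore; lying flat on the table at the start.
- short_ring: Bystander: an aluminium ring like the spacer but only 14 mm high (44 mm outer diameter). Origin at the centre of its underside. Not to be used.
- mug: Bystander: white ceramic mug, 82 mm diameter, 95 mm high. Origin under its centre.
- barrel_mug: Bystander: barrel-shaped earthenware mug, 87 mm diameter, 95 mm high, with handle. Origin under its centre.
- bowl: Bystander: blue ceramic bowl, 130 mm diameter, 50 mm high. Origin under its centre.
- vase: Bystander: terracotta vase, 90 mm diameter, 135 mm high. Origin under its centre.
- tape_roll: Bystander: cardboard-coloured tape roll lying flat, 90 mm diameter, 24 mm high. Origin under its centre.
- screwdriver: Bystander: screwdriver lying on the table. Origin under its middle.
Mind the look-alikes: they are no part of the job. Leave any purple or turquoise look-alike of the part that bears spacer_mid alone. Of the things that look like the part that bears washer_mid, the smaller one is meant.

How it is judged (in metres and radians):
On the way, in this order (a step that is already met when the one before it is completed fails the run):
1. the tall spacer is on the shaft, seated on the bearing (horizontal distance between spacer_mid and shaft_top below 0.003 m and z of spacer_mid in the frame of bearing_top below 0.0175 m and angle between spacer_mid's own z axis and vertical below 0.06 rad), for 0.2 s.
2. the washer is on the shaft, lying on the spacer (horizontal distance between washer_mid and shaft_top below 0.003 m and z of washer_mid in the frame of bearing_top below 0.0355 m and z of washer_mid in the frame of spacer_mid above 0.015 m and z of spacer_mid in the frame of bearing_top below 0.0175 m), for 0.2 s.
3. the keeper is wedged tight on the washer (value of joint keeper_plate above 0.02 m and contact force between spacer and stand above 9 N), for 0.1 s.
At the end, for the whole second after the job is handed in: The spacer sits on the bearing and the washer on the spacer (each within 2.5 mm of seated height and 3 mm of the shaft's axis), and the keeper, pushed in by more than 20 mm and let go, clamps them so that the spacer presses on the bearing with 9 to 26 N (what a push of 9 to 15 N on the tab gives) (all of step 2 and all of step 3 and horizontal distance between spacer_mid and shaft_top below 0.003 m and contact force between spacer and stand below 26 N); the robot touches nothing.
It fails at once if the spacer is pressed on the stand with more than 40 N (contact force between spacer and stand above 40 N).
It fails at once if the washer is pressed on the stand and keeper with more than 60 N in all (contact force between washer and stand above 60 N).
It fails at once if the robot presses the stand or its keeper with more than 40 N (contact force between any of the fingers, the arm and stand above 40 N).
It fails at once if the short ring or a ware is moved by more than 30 mm (distance of any of short_ring, mug, barrel_mug, bowl, vase, tape_roll, screwdriver from where it was at the start of the episode above 0.03 m).
It also fails if it takes over 72 s, if anything falls off the work surface, if the arm or the gripper's body presses on something with over 40 N, if the wrist force passes 120 N, or if a joint passes its speed limit or range.

ROBOT

A 6-joint arm with a two-finger parallel gripper is mounted at the origin on the work surface. World frame = base frame: x ahead of the robot, y to its left, z up, the work surface at z = 0. Lengths are in mm, angles in degrees, forces in N, time in s.
With the tool pointing down it reaches from about 325 to 775 mm from the base axis. Payload 5.5 kg.
Tool frame: the origin (TCP) lies at the very end of the fingers, on their centre line; the grasp point (between the pads) lies 19 mm behind it; z points along the fingers, y is the direction in which the jaws open and shut (so a half turn about z gives the same grasp; the last joint's range is limited). The gripper opens to 88 mm and grips with 3 to 60 N. Pads are 20 mm wide; open, the fingers measure 115 mm over their backs; the gripper's body (75 mm by 178 mm) begins 61 mm behind the grasp point.
Start: joints at [-74.467, 5.22, 70.514, -0, 104.267, -3.249], TCP at [193.176, -568.066, 222.631] pointing down, gripper open.
Joint ranges: [-164.24, 164.24], [-49.07, 125.15], [9.68, 141.18], [-86.29, 266.29], [3.28, 154.24], [-151.56, 151.56]. Speed limits (degrees/s): [147.25, 147.25, 172.46, 180, 180, 180].

INTERFACE

Orientations are given as a 3x3 rotation matrix whose columns are the frame's x, y, z axes.
In Python, from cell import * gives the robot as it stands. The module is installed in compiled form; this text tells all that it offers.
- The arm moves only by the shell command python3 -m inch 'ROWS' [OPENING] [FORCE]. ROWS is JSON, a list of rows, each an object of numbers: "dx", "dy", "dz": the shift along the tool's x, y, z in cm; "ax", "ay", "az": the turn, a rotation vector about the tool's x, y, z in degrees. In form: [{"dx": .., "dy": .., "dz": .., "ax": .., "ay": .., "az": ..}, ...]. A call has 1 to 8 rows; each row is the pose to reach, as a shift and turn from the pose commanded when the call began, along the tool's axes at that moment; what a row does not reach only later rows make up. A row lasts 1/8 s, in which the tool goes at most 62.5 mm and 10.7 degrees, less where a joint would pass 70% of its speed; a pose out of reach is approached as far as the arm can. A call with a gripper value outside its range is refused whole. OPENING is the finger opening in cm, from 0 to 8.78, set as the call begins (- or left out, the last holds). The fingers move at their own pace and stop on an object; FORCE is the grip in N (left out, the last holds). Time passes only in rows, so rows that repeat a pose let the fingers close. It gives the time, the measured TCP pose, the force and the opening at its end, in the units of the state.
- get_obs(): the state, without advancing time (a new reading comes with each control period).
- snapshot(name): name is "scene" or "top"; returns a dict with "pixels" (480x640x3 uint8, red, green, blue), "fx", "fy", "cx", "cy" (pixels), "R" (3x3) and "t" (3): a world point X has camera coordinates R X + t. Camera axes: x right, y down, z forward; pixel columns grow to the right and rows downward; lengths in mm; the calibration is good to about 2 mm. A picture is of the moment at which its call begins. There is no depth.
- job_done(): hands the job in, once; it reports no verdict.
Trained networks look in a picture, given as the dict that the camera call returned (one of the last four; its "shot" number tells which), for a name from the list of things; names that differ only in an ending like _2 or _b are one class to them, and where a whole thing is asked for, a point or a joint stands for the part that bears it (a point fixed in the world has none). Each returns a list of dicts, best first, with "conf" (0 to 1); they miss things now and then, are a little off and sometimes report something else, mostly with a low value. They report only what shows in the picture. A call takes as long as a camera call. They do not tell look-alikes from the thing itself.
- find_in(picture, label): "centre" ([column, row] in pixels, amid what is visible of it).
The state is a dict: "time": time; "q": joint angles; "qvel": joint speeds; "tau": joint torques, N m; "tcp_pos": TCP position; "eef_rot": TCP orientation; "force": force on the tool from outside, world axes, zero at the start; "ft_torque": the same for the moment, N m; "gripper_width": opening from 0.0 (shut) to 1.0 (fully open).
Only numpy, scipy, OpenCV 4.12 (cv2) and the standard library are available. Lean on these libraries where they do the work, as an engineer would, in place of code of your own. Each camera call takes 0.05 s, during which the arm holds its last target.

## Working session

There is one attempt and no reset: what is moved stays moved. The work goes in short steps, Python scripts to look and compute and a shell command to move; the robot and the scene stay as the last step left them, time stands still between calls to the robot, and variables do not carry over. Pictures are saved under pics/ and viewed, and the job is handed in when it is done.

```bash
mkdir -p pics; cat > h.py <<'E'
from cell import *
import numpy as np, cv2
def save(s,name,crop=None,scale=1):
    im=cv2.cvtColor(np.array(s["pixels"]),cv2.COLOR_RGB2BGR)
    if crop: 
        a,b,c,d=crop; im=im[b:d,a:c]
    if scale!=1: im=cv2.resize(im,None,fx=scale,fy=scale,interpolation=cv2.INTER_CUBIC)
    cv2.imwrite("pics/"+name,im)
def ray(s,uv):
    R=np.array(s["R"]);t=np.array(s["t"])
    d=R.T@np.array([(uv[0]-s["cx"])/s["fx"],(uv[1]-s["cy"])/s["fy"],1]);return -R.T@t,d
def atz(s,uv,z):
    c,d=ray(s,uv);return c+d*(z-c[2])/d[2]
def proj(s,X):
    p=np.array(s["R"])@np.array(X,float)+np.array(s["t"]);return [s["fx"]*p[0]/p[2]+s["cx"],s["fy"]*p[1]/p[2]+s["cy"]]
def st():
    o=get_obs();print("t",round(o["time"],2),"tcp",np.round(o["tcp_pos"],1),"F",np.round(o["force"],1),"w",round(o["gripper_width"],3));return o
E
python3 - <<'E'
from h import *
np.set_printoptions(suppress=True,precision=2)
for n in("top","scene"):
    s=snapshot(n);save(s,n+"0.png");print(n,{k:s[k] for k in("fx","fy","cx","cy")},np.round(-np.array(s["R"]).T@np.array(s["t"]),0))
    for l in("stand","shaft_top","bearing_top","keeper_tab","spacer_mid","washer_mid","short_ring"):
        print(l,[(np.round(d["centre"],1).tolist(),round(d["conf"],2)) for d in find_in(s,l)])
o=st();print(o["eef_rot"])
E
```

```text
top {'fx': 614.988400562021, 'fy': 614.988400562021, 'cx': 305.02008908467604, 'cy': 246.54499806902643} [ 291.    1. 1504.]
stand [([295.5, 262.5], 0.73)]
shaft_top [([296.9, 259.2], 0.93)]
bearing_top [([327.5, 270.0], 0.56)]
keeper_tab [([280.1, 252.9], 0.65)]
spacer_mid [([366.1, 319.3], 0.69), ([442.6, 299.8], 0.5)]
washer_mid [([195.4, 276.9], 0.75), ([197.7, 317.0], 0.71)]
short_ring [([407.1, 228.2], 0.46)]
scene {'fx': 589.6873351127199, 'fy': 589.6873351127199, 'cx': 325.7845915705597, 'cy': 247.38103002914173} [1584. -261.  784.]
stand [([326.7, 257.9], 0.71), ([173.7, 239.6], 0.46)]
shaft_top [([321.0, 252.7], 0.76)]
bearing_top [([290.6, 253.2], 0.6), ([465.3, 255.3], 0.33)]
keeper_tab [([352.0, 234.7], 0.87)]
spacer_mid [([247.2, 236.6], 0.77), ([168.7, 263.1], 0.75), ([211.1, 272.0], 0.6), ([169.4, 314.9], 0.22)]
washer_mid [([399.4, 215.8], 0.57), ([468.2, 194.8], 0.25)]
short_ring [([214.3, 303.5], 0.69)]
t 0.8 tcp [ 193.2 -568.1  222.7] F [-0.3 -0.2 -0.1] w 1.002
[[ 0.95  0.32  0.  ]
 [ 0.32 -0.95 -0.  ]
 [ 0.    0.   -1.  ]]
```

View pics/top0.png

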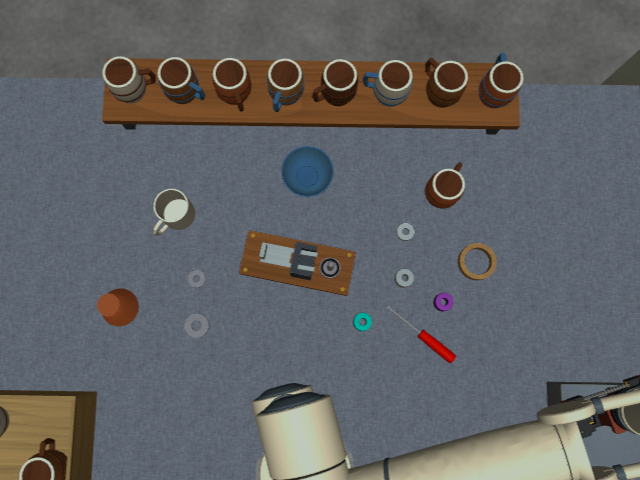

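View pics/scene0.png

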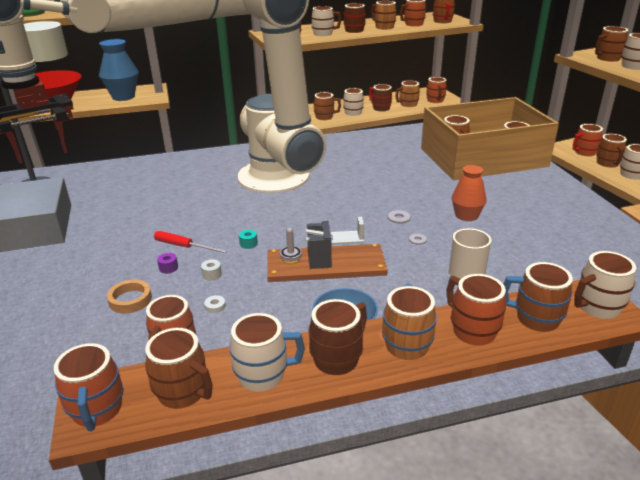

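```bash
python3 - <<'E'
from h import *
s=snapshot("top");save(s,"t_stand.png",(230,220,370,305),5.7)
save(s,"t_sp.png",(380,215,460,315),6)
save(s,"t_w.png",(170,260,230,350),6)
c=snapshot("scene");save(c,"s_stand.png",(255,205,395,290),5.7)
save(c,"s_sp.png",(145,220,265,320),6)
a=cv2.imread("pics/t_sp.png");b=cv2.imread("pics/t_w.png");b=cv2.resize(b,(int(360*600/540),600));x=np.zeros((600,800,3),np.uint8);x[:, :480][:600]=a[:600,:480];x[:,480:800]=b[:,40:360];cv2.imwrite("pics/t_both.png",x)
E
```

```text
(no output)
```

View pics/t_stand.png

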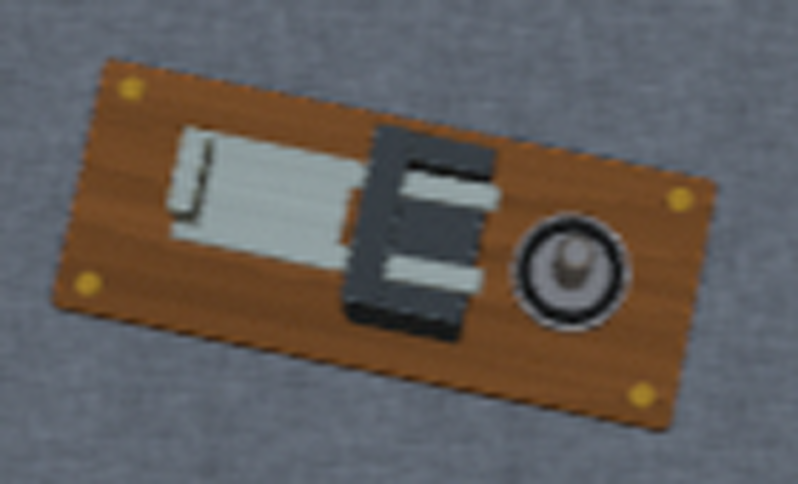

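View pics/t_both.png

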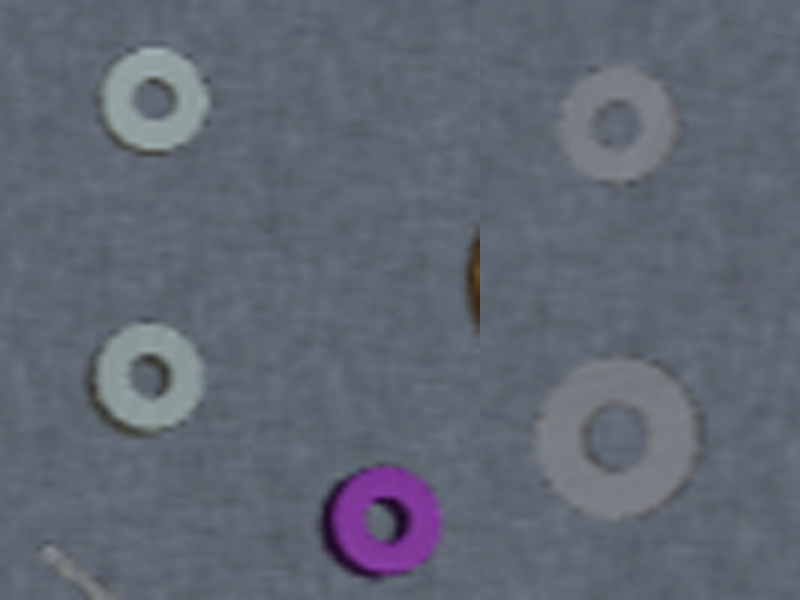

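View pics/s_stand.png

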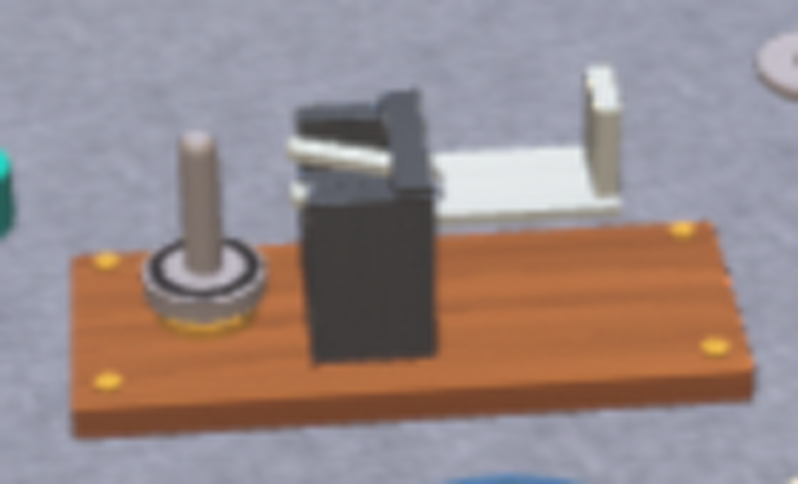

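View pics/s_sp.png

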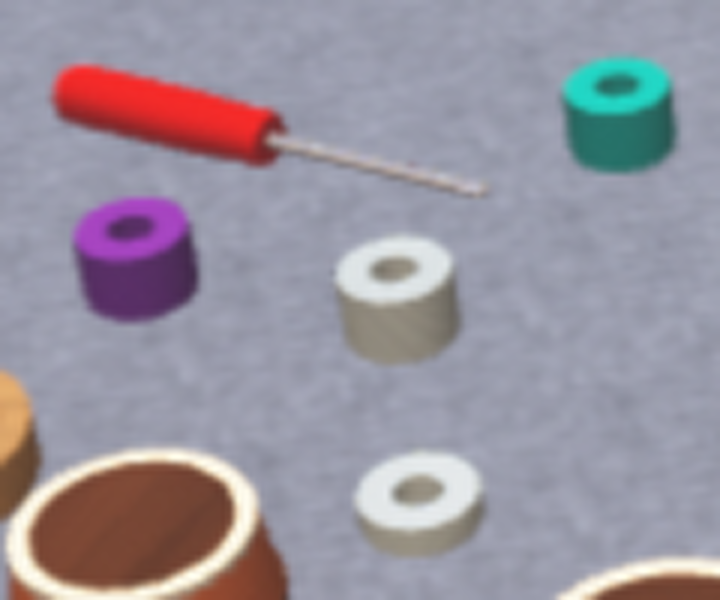

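The plain grey tall tube at top (405,278) / scene (211,270) is the spacer: its height beats the grey ring at (406,232), and purple and turquoise are excluded. The smaller grey flat ring at top (196,279) is the washer; the one at (196,325) is bigger.

```bash
cat > fit.py <<'E'
from h import *
from scipy.optimize import least_squares
def edgefit(s,guess,z,r,ri=None):
    # maximise gradient along projected circle(s): grid search on subpixel
    g=cv2.GaussianBlur(np.array(s["pixels"]).astype(np.float32),(0,0),0.8)
    a=np.linspace(0,2*np.pi,72,endpoint=False)
    def samp(x,y,rr):
        P=np.array([proj(s,[x+rr*np.cos(t),y+rr*np.sin(t),z]) for t in a],np.float32)
        return cv2.remap(g,P[:,:1],P[:,1:],cv2.INTER_LINEAR)[:,0]
    def score(x,y):
        v=0
        for q in ([r] if ri is None else [r,ri]):
            d=samp(x,y,q+2)-samp(x,y,q-2)
            v+=np.sqrt((np.linalg.norm(d,axis=1))).mean() if False else np.abs(d.mean(0)).sum()
        return v
    best=None;c=np.array(guess[:2],float)
    for step,n in((2,6),(0.5,4),(0.15,4)):
        G=[(score(c[0]+i*step,c[1]+j*step),i,j) for i in range(-n,n+1) for j in range(-n,n+1)]
        b=max(G);c=c+step*np.array(b[1:])
    return c,b[0]
if __name__=="__main__":
    T=snapshot("top");S=snapshot("scene")
    ts=lambda x,y:(230+x/5.7,220+y/5.7); ss=lambda x,y:(255+x/5.7,205+y/5.7)
    ct=[ts(*p) for p in((108,60),(717,182),(668,430),(53,306))]
    cs=[ss(*p) for p in((714,223),(70,257),(75,437-0),(752,400))]
    L=np.array([[55,155,18],[55,-115,18],[-55,-115,18],[-55,155,18]],float)
    # scene: back-right corner (714,223): nearest robot(-x), +y ; (70,257): -x,-y ; bottom corners at z=0
    LS=np.array([[-55,155,18],[-55,-115,18],[55,-115,0],[55,155,0]],float)
    def W(p,L): 
        c,s_=np.cos(p[2]),np.sin(p[2]);return np.c_[p[0]+c*L[:,0]-s_*L[:,1],p[1]+s_*L[:,0]+c*L[:,1],L[:,2]]
    def res(p,f=3):
        r=[]
        if f&1: r+=[np.subtract(proj(T,X),u) for X,u in zip(W(p,L),ct)]
        if f&2: r+=[np.subtract(proj(S,X),u) for X,u in zip(W(p,LS),cs)]
        return np.ravel(r)
    p0=[*(np.mean([atz(T,u,18)[:2] for u in ct],0)),-0.2]
    for f in(1,2,3):
        o=least_squares(res,p0,args=(f,));p=o.x
        print(f,np.round(p[:2],1),np.degrees(p[2]).round(2),np.round(o.fun,1),"shaft",np.round(W(p,np.array([[0,-60,104.]])),1))
    print("top shaft proj",proj(T,W(p,np.array([[0,-60,104.]]))[0]),"scene",proj(S,W(p,np.array([[0,-60,104.]]))[0]))
    for nm,z in(("bearing",43),):
        g=W(p,np.array([[0,-60,z]]))[0]
        for zz in(40,43,46):
            print(nm,zz,edgefit(T,g,zz,25),edgefit(S,g,zz,25))
    for nm,ut,us,z,r in(("spacer",(405,278),(211,265),30,22),("washer",(196.5,279),(417.5,239),6,22)):
        print(nm,edgefit(T,atz(T,ut,z),z,r,8.85),edgefit(S,atz(S,us,z),z,r,8.85))
E
python3 fit.py
```

```text
1 [490.2   6.7] -10.68 [-0.5 -0.4  0.5 -0.2  0.6  0.4 -0.6  0. ] shaft [[479.1 -52.2 104. ]]
2 [492.2   7.2] -10.87 [-0.1 -1.1  0.1 -1.1 -0.5  1.   0.5  0.7] shaft [[480.9 -51.7 104. ]]
3 [490.8   7.1] -10.75 [-0.7 -0.7  0.4 -0.3  0.4  0.2 -0.7 -0.3 -0.4 -1.5 -0.1 -1.3 -0.6  0.7
  0.3  0.3] shaft [[479.6 -51.8 104. ]]
top shaft proj [np.float64(331.0701612213279), np.float64(264.2988428794373)] scene [np.float64(289.2892400668534), np.float64(228.57578557340767)]
bearing 40 (array([479.94163558, -50.34168388]), np.float32(46.6823)) (array([487.59163558, -54.34168388]), np.float32(33.165833))
bearing 43 (array([479.39163558, -50.34168388]), np.float32(46.45947)) (array([491.89163558, -55.04168388]), np.float32(33.323814))
bearing 46 (array([479.09163558, -50.34168388]), np.float32(46.172882)) (array([482.94163558, -42.04168388]), np.float32(33.45273))
spacer (array([ 460.81107339, -232.12933735]), np.float32(207.35834)) (array([ 460.32500741, -233.460846  ]), np.float32(218.99667))
washer (array([453.95764729, 275.18451889]), np.float32(82.474075)) (array([452.86379905, 272.69383606]), np.float32(116.032974))
```

```bash
cat >> h.py <<'E'
from scipy.spatial.transform import Rotation as Ro
YAW=-10.7
def need(xyz,yaw=YAW):
    o=st();R=np.array(o["eef_rot"]);d=R.T@(np.array(xyz)-np.array(o["tcp_pos"]))/10
    a=np.radians(yaw);y=np.array([np.cos(a),np.sin(a),0]);z=np.array([0,0,-1.]);Rt=np.c_[np.cross(y,z),y,z]
    print("to",xyz,"d",np.round(d,3),"rot",np.round(Ro.from_matrix(R.T@Rt).as_rotvec(degrees=True),2))
E
python3 -c "
from h import *
need([460.6,-232.8,120]);need([460.6,-232.8,6])"
```

```text
t 1.0 tcp [ 193.2 -568.1  222.6] F [ 0.5 -0.3  0.4] w 0.999
to [460.6, -232.8, 120] d [ 36.111 -23.131  10.264] rot [  0.    -0.   -60.52]
t 1.0 tcp [ 193.2 -568.1  222.6] F [ 0.5 -0.3  0.4] w 0.999
to [460.6, -232.8, 6] d [ 36.111 -23.131  21.664] rot [  0.    -0.   -60.52]
```

```bash
python3 -m inch '[{"dx":5,"dy":-3.2,"az":-8},{"dx":10,"dy":-6.4,"az":-17},{"dx":15,"dy":-9.6,"az":-26},{"dx":20,"dy":-12.8,"az":-35},{"dx":25,"dy":-16,"az":-44},{"dx":30,"dy":-19.2,"az":-53},{"dx":36.11,"dy":-23.13,"az":-60.52},{"dx":36.11,"dy":-23.13,"dz":5,"az":-60.52}]' 7; python3 -m inch '[{"dx":0},{"dx":0},{"dx":0}]';python3 -c "
from h import *
need([460.6,-232.8,50]);need([460.6,-232.8,6])"
```

```text
t 1.0 tcp [ 193.2 -568.1  222.6] F [ 0.5 -0.3  0.4] w 0.999
to [460.6, -232.8, 50] d [ 36.111 -23.131  17.264] rot [  0.    -0.   -60.52]
t 1.0 tcp [ 193.2 -568.1  222.6] F [ 0.5 -0.3  0.4] w 0.999
to [460.6, -232.8, 6] d [ 36.111 -23.131  21.664] rot [  0.    -0.   -60.52]schema error: expected keys dx, dy, dz, ax, ay, az
schema error: expected keys dx, dy, dz, ax, ay, az
```

```bash
python3 -m inch '[{"dx":5,"dy":-3.2,"dz":0,"ax":0,"ay":0,"az":-8},{"dx":10,"dy":-6.4,"dz":0,"ax":0,"ay":0,"az":-17},{"dx":15,"dy":-9.6,"dz":0,"ax":0,"ay":0,"az":-26},{"dx":20,"dy":-12.8,"dz":0,"ax":0,"ay":0,"az":-35},{"dx":25,"dy":-16,"dz":0,"ax":0,"ay":0,"az":-44},{"dx":30,"dy":-19.2,"dz":0,"ax":0,"ay":0,"az":-53},{"dx":36.1,"dy":-23.1,"dz":0,"ax":0,"ay":0,"az":-60.5},{"dx":36.1,"dy":-23.1,"dz":5,"ax":0,"ay":0,"az":-60.5}]' 7; python3 -m inch '[{"dx":0,"dy":0,"dz":0,"ax":0,"ay":0,"az":0},{"dx":0,"dy":0,"dz":0,"ax":0,"ay":0,"az":0},{"dx":0,"dy":0,"dz":0,"ax":0,"ay":0,"az":0}]';python3 -c "
from h import *
need([460.6,-232.8,50]);need([460.6,-232.8,6])"
```

```text
time: 2.0
tcp_pos: [464.4, -231.0, 176.7]
eef_rot: [[0.18, 0.984, 0.009], [0.984, -0.18, -0.004], [-0.002, 0.009, -1.0]]
force: [0.6, -1.3, 0.2]
gripper_width: 0.798
time: 2.38
tcp_pos: [460.9, -234.5, 175.2]
eef_rot: [[0.188, 0.982, 0.003], [0.982, -0.188, -0.002], [-0.001, 0.003, -1.0]]
force: [-0.1, -0.4, 0.1]
gripper_width: 0.799
t 2.38 tcp [ 460.9 -234.5  175.2] F [-0.1 -0.4  0.1] w 0.799
to [460.6, -232.8, 50] d [ 0.178 -0.1   12.516] rot [ 0.19  0.08 -0.12]
t 2.38 tcp [ 460.9 -234.5  175.2] F [-0.1 -0.4  0.1] w 0.799
to [460.6, -232.8, 6] d [ 0.184 -0.115 16.916] rot [ 0.19  0.08 -0.12]
```

```bash
python3 -m inch '[{"dx":0,"dy":0,"dz":4,"ax":0,"ay":0,"az":0},{"dx":0,"dy":0,"dz":8,"ax":0,"ay":0,"az":0},{"dx":0,"dy":0,"dz":12,"ax":0,"ay":0,"az":0},{"dx":0,"dy":0,"dz":12,"ax":0,"ay":0,"az":0},{"dx":0,"dy":0,"dz":12,"ax":0,"ay":0,"az":0},{"dx":0,"dy":0,"dz":12,"ax":0,"ay":0,"az":0}]';python3 -c "
from h import *
need([460.6,-232.8,6])
for n in('top','scene'):
  s=snapshot(n);save(s,n+'1.png',(380,215,460,315) if n=='top' else (145,210,265,310),6)"
```

```text
time: 3.12
tcp_pos: [461.9, -234.1, 55.6]
eef_rot: [[0.186, 0.982, 0.004], [0.982, -0.186, -0.002], [-0.002, 0.004, -1.0]]
force: [0.5, -0.0, 0.2]
gripper_width: 0.797
t 3.12 tcp [ 461.9 -234.1   55.6] F [ 0.5 -0.   0.2] w 0.797
to [460.6, -232.8, 6] d [ 0.115 -0.172  4.957] rot [ 0.24  0.09 -0.04]
```

View pics/scene1.png

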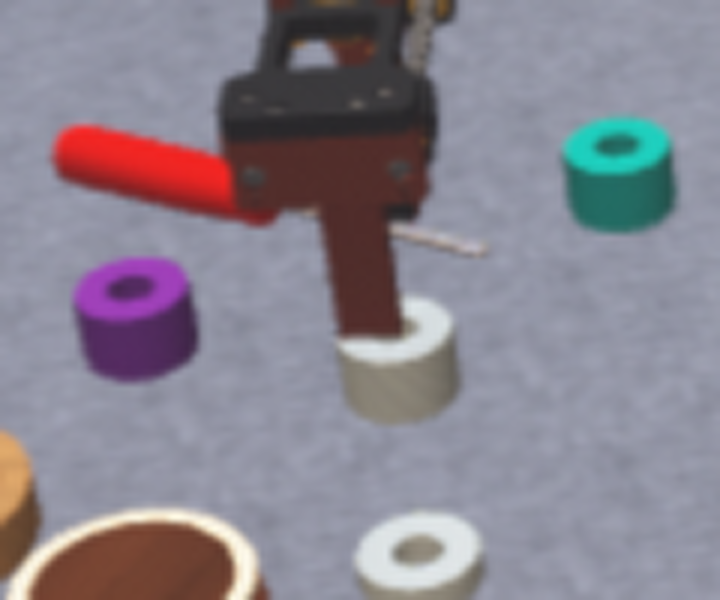

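```bash
python3 -m inch '[{"dx":0.12,"dy":-0.17,"dz":2,"ax":0,"ay":0,"az":0},{"dx":0.12,"dy":-0.17,"dz":3.5,"ax":0,"ay":0,"az":0},{"dx":0.12,"dy":-0.17,"dz":4.9,"ax":0,"ay":0,"az":0},{"dx":0.12,"dy":-0.17,"dz":4.9,"ax":0,"ay":0,"az":0}]'; python3 -c "
from h import *
need([460.6,-232.8,6])
for n in('top','scene'):
  s=snapshot(n);save(s,n+'2.png',(380,215,460,315) if n=='top' else (145,210,265,310),6)"
```

```text
time: 3.72
tcp_pos: [458.4, -231.2, 1.9]
eef_rot: [[0.186, 0.983, -0.002], [0.983, -0.186, 0.001], [0.001, -0.002, -1.0]]
force: [0.5, -0.4, -0.3]
gripper_width: 0.796
t 3.73 tcp [ 458.4 -231.2    1.9] F [ 0.5 -0.4 -0.3] w 0.796
to [460.6, -232.8, 6] d [-0.117  0.243 -0.411] rot [-0.13 -0.05 -0.02]
```

View pics/scene2.png

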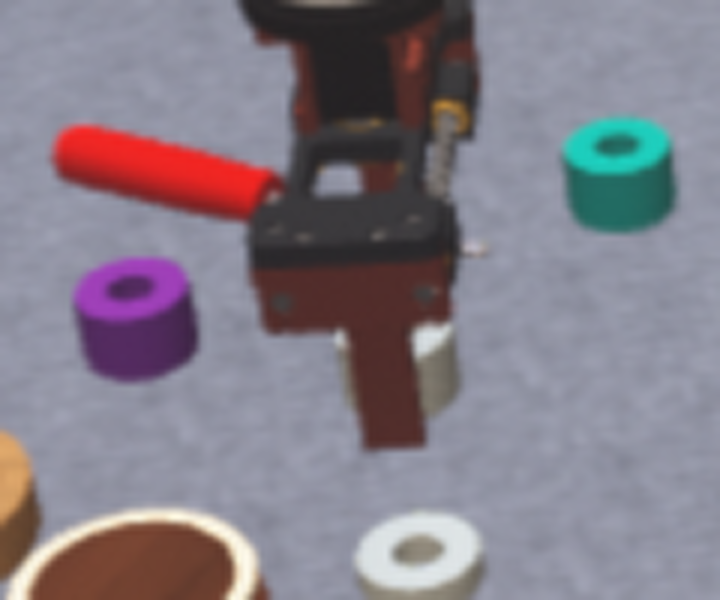

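```bash
python3 -m inch '[{"dx":0,"dy":0,"dz":-0.1,"ax":0,"ay":0,"az":0},{"dx":0,"dy":0,"dz":-0.1,"ax":0,"ay":0,"az":0},{"dx":0,"dy":0,"dz":-0.1,"ax":0,"ay":0,"az":0},{"dx":0,"dy":0,"dz":-0.1,"ax":0,"ay":0,"az":0}]'; python3 -c "
from h import *
need([460.6,-232.8,6])
"
```

```text
time: 4.32
tcp_pos: [459.2, -231.7, 4.7]
eef_rot: [[0.186, 0.983, 0.0], [0.983, -0.186, -0.0], [-0.0, 0.0, -1.0]]
force: [0.6, -0.7, -1.0]
gripper_width: 0.799
t 4.33 tcp [ 459.2 -231.7    4.7] F [ 0.6 -0.7 -1. ] w 0.799
to [460.6, -232.8, 6] d [-0.084  0.162 -0.127] rot [ 0.01  0.   -0.02]
```

```bash
python3 -m inch '[{"dx":-0.08,"dy":0.16,"dz":-0.1,"ax":0,"ay":0,"az":0},{"dx":-0.08,"dy":0.16,"dz":-0.1,"ax":0,"ay":0,"az":0},{"dx":-0.08,"dy":0.16,"dz":-0.1,"ax":0,"ay":0,"az":0},{"dx":-0.08,"dy":0.16,"dz":-0.1,"ax":0,"ay":0,"az":0}]' 7; python3 -m inch '[{"dx":0,"dy":0,"dz":0,"ax":0,"ay":0,"az":0},{"dx":0,"dy":0,"dz":0,"ax":0,"ay":0,"az":0},{"dx":0,"dy":0,"dz":0,"ax":0,"ay":0,"az":0},{"dx":0,"dy":0,"dz":0,"ax":0,"ay":0,"az":0},{"dx":0,"dy":0,"dz":0,"ax":0,"ay":0,"az":0},{"dx":0,"dy":0,"dz":0,"ax":0,"ay":0,"az":0}]' 2 20
```

```text
time: 4.82
tcp_pos: [460.5, -232.7, 5.6]
eef_rot: [[0.186, 0.983, -0.0], [0.983, -0.186, 0.0], [0.0, -0.0, -1.0]]
force: [-0.2, -0.6, 0.6]
gripper_width: 0.796
time: 5.58
tcp_pos: [460.5, -232.7, 5.6]
eef_rot: [[0.186, 0.983, -0.0], [0.983, -0.186, -0.0], [-0.0, -0.0, -1.0]]
force: [-0.3, 0.4, -0.4]
gripper_width: 0.498
```

```bash
python3 -m inch '[{"dx":0,"dy":0,"dz":-4,"ax":0,"ay":0,"az":0},{"dx":0,"dy":0,"dz":-8,"ax":0,"ay":0,"az":0},{"dx":0,"dy":0,"dz":-12.4,"ax":0,"ay":0,"az":0},{"dx":0,"dy":0,"dz":-12.4,"ax":0,"ay":0,"az":0},{"dx":0,"dy":0,"dz":-12.4,"ax":0,"ay":0,"az":0}]'; python3 -c "
from h import *
need([479.5,-51.3,129])
"
```

```text
time: 6.2
tcp_pos: [460.2, -232.5, 128.6]
eef_rot: [[0.186, 0.983, -0.001], [0.983, -0.186, 0.001], [0.0, -0.001, -1.0]]
force: [-0.7, 0.0, -1.4]
gripper_width: 0.498
t 6.2 tcp [ 460.2 -232.5  128.6] F [-0.7  0.  -1.4] w 0.498
to [479.5, -51.3, 129] d [18.167 -1.478 -0.029] rot [-0.07 -0.02 -0.02]
```

```bash
python3 -m inch '[{"dx":4,"dy":-0.3,"dz":0,"ax":0,"ay":0,"az":0},{"dx":8,"dy":-0.6,"dz":0,"ax":0,"ay":0,"az":0},{"dx":12,"dy":-1,"dz":0,"ax":0,"ay":0,"az":0},{"dx":16,"dy":-1.3,"dz":0,"ax":0,"ay":0,"az":0},{"dx":18.17,"dy":-1.48,"dz":0,"ax":0,"ay":0,"az":0},{"dx":18.17,"dy":-1.48,"dz":0,"ax":0,"ay":0,"az":0},{"dx":18.17,"dy":-1.48,"dz":0,"ax":0,"ay":0,"az":0},{"dx":18.17,"dy":-1.48,"dz":0,"ax":0,"ay":0,"az":0}]'; python3 -m inch '[{"dx":0,"dy":0,"dz":0,"ax":0,"ay":0,"az":0},{"dx":0,"dy":0,"dz":0,"ax":0,"ay":0,"az":0},{"dx":0,"dy":0,"dz":0,"ax":0,"ay":0,"az":0},{"dx":0,"dy":0,"dz":0,"ax":0,"ay":0,"az":0}]'; python3 -c "
from h import *
st()
T=snapshot('top');save(T,'top3.png',(280,225,380,300),8)
S=snapshot('scene');save(S,'scene3.png',(240,180,340,255),8)
print(proj(T,[479.5,-51.3,104]),proj(S,[479.5,-51.3,104]))
"
```

```text
time: 7.2
tcp_pos: [479.5, -52.3, 129.0]
eef_rot: [[0.187, 0.982, -0.001], [0.982, -0.187, -0.0], [-0.0, -0.001, -1.0]]
force: [-0.6, 0.0, -0.6]
gripper_width: 0.495
time: 7.7
tcp_pos: [479.8, -51.5, 129.7]
eef_rot: [[0.186, 0.983, 0.0], [0.983, -0.186, -0.0], [0.0, 0.0, -1.0]]
force: [0.2, -0.5, -0.4]
gripper_width: 0.499
t 7.7 tcp [479.8 -51.5 129.7] F [ 0.2 -0.5 -0.4] w 0.499
[np.float64(330.83380384060246), np.float64(264.33511003891795)] [np.float64(289.51876079209194), np.float64(228.51917743718533)]
```

View pics/scene3.png

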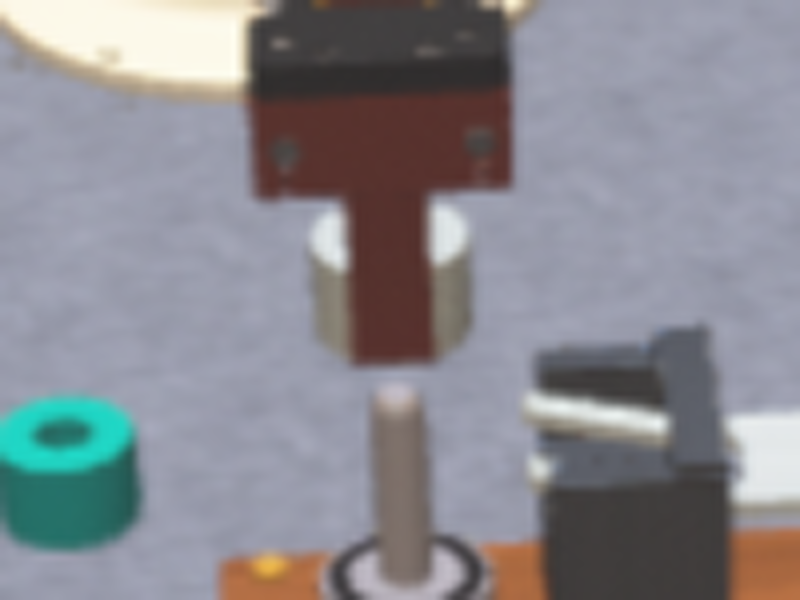

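View pics/top3.png

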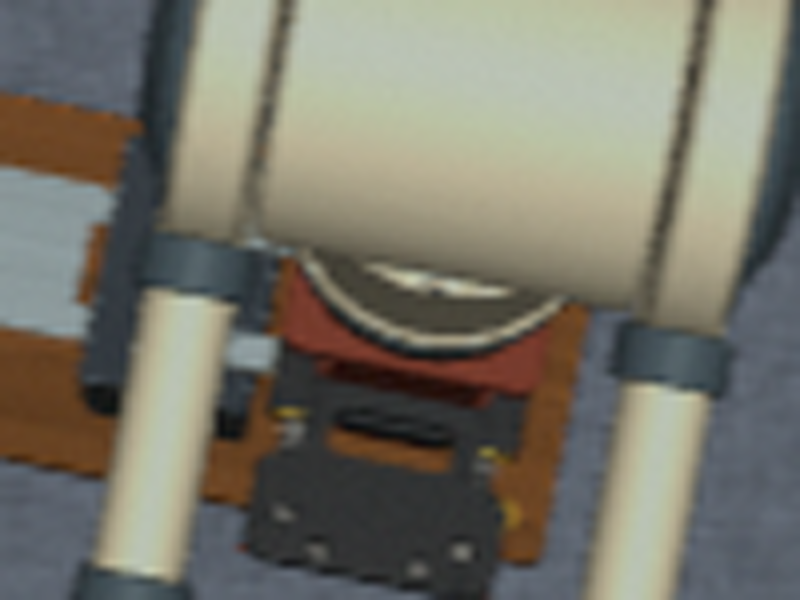

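```bash
python3 - <<'E'
from h import *
S=snapshot('scene')
im=np.array(S['pixels']).astype(int)
for y in (212,215,218,221): print(y,[int(x) for x in im[y,275:303].sum(1)])
for y in (232,236,240,244,248): print(y,[int(x) for x in im[y,280:302].sum(1)])
for z in(155,139,120,104,98,80,60): print(z,np.round(proj(S,[479.8,-51.5,z]),2))
print(np.round(np.array(proj(S,[479.8+1,-51.5,98]))-proj(S,[479.8,-51.5,98]),2),np.round(np.array(proj(S,[479.8,-50.5,98]))-proj(S,[479.8,-51.5,98]),2))
E
```

```text
212 [479, 486, 485, 436, 420, 547, 634, 644, 430, 215, 180, 179, 180, 178, 180, 177, 178, 188, 299, 553, 579, 469, 373, 379, 458, 489, 492, 491]
215 [492, 494, 485, 434, 374, 367, 380, 375, 287, 201, 183, 179, 180, 179, 179, 180, 180, 182, 217, 330, 362, 350, 331, 343, 439, 481, 486, 486]
218 [496, 495, 489, 481, 404, 371, 379, 380, 293, 207, 181, 182, 182, 181, 181, 181, 181, 182, 202, 326, 366, 351, 331, 342, 446, 487, 489, 493]
221 [485, 481, 478, 467, 411, 374, 375, 378, 314, 225, 184, 179, 182, 182, 182, 182, 181, 182, 194, 286, 340, 340, 330, 378, 452, 472, 474, 483]
232 [464, 472, 477, 479, 482, 476, 386, 346, 364, 380, 364, 337, 326, 423, 472, 476, 480, 492, 495, 483, 479, 485]
236 [491, 496, 489, 485, 477, 465, 388, 338, 337, 345, 340, 329, 320, 378, 450, 473, 480, 492, 499, 498, 497, 504]
240 [487, 493, 494, 491, 487, 484, 415, 347, 338, 342, 340, 330, 316, 352, 449, 492, 500, 499, 497, 495, 487, 477]
244 [489, 501, 496, 486, 483, 485, 422, 348, 336, 343, 343, 330, 313, 327, 438, 483, 479, 471, 467, 465, 467, 473]
248 [460, 466, 463, 378, 276, 260, 310, 325, 334, 343, 346, 334, 317, 301, 401, 366, 259, 216, 302, 423, 423, 396]
155 [288.37 208.55]
139 [288.72 214.93]
120 [289.12 222.4 ]
104 [289.46 228.6 ]
98 [289.58 230.9 ]
80 [289.96 237.74]
60 [290.36 245.23]
[0.1  0.23] [ 0.44 -0.07]
```

```bash
python3 -m inch '[{"dx":0,"dy":-0.03,"dz":0.9,"ax":0,"ay":0,"az":0},{"dx":0,"dy":-0.03,"dz":1.8,"ax":0,"ay":0,"az":0},{"dx":0,"dy":-0.03,"dz":1.8,"ax":0,"ay":0,"az":0},{"dx":0,"dy":-0.03,"dz":1.8,"ax":0,"ay":0,"az":0},{"dx":0,"dy":-0.03,"dz":1.8,"ax":0,"ay":0,"az":0}]'; python3 -m inch '[{"dx":0,"dy":0,"dz":0.1,"ax":0,"ay":0,"az":0},{"dx":0,"dy":0,"dz":0.2,"ax":0,"ay":0,"az":0},{"dx":0,"dy":0,"dz":0.3,"ax":0,"ay":0,"az":0},{"dx":0,"dy":0,"dz":0.4,"ax":0,"ay":0,"az":0},{"dx":0,"dy":0,"dz":0.4,"ax":0,"ay":0,"az":0}]'
```

```text
time: 8.48
tcp_pos: [479.7, -51.4, 112.0]
eef_rot: [[0.186, 0.983, 0.001], [0.983, -0.186, -0.0], [0.0, 0.001, -1.0]]
force: [0.3, 0.7, -1.5]
gripper_width: 0.497
time: 9.1
tcp_pos: [479.4, -51.4, 107.5]
eef_rot: [[0.186, 0.983, -0.0], [0.983, -0.186, 0.0], [-0.0, -0.0, -1.0]]
force: [-0.3, 0.6, -1.1]
gripper_width: 0.496
```

```bash
python3 -m inch '[{"dx":0,"dy":0,"dz":0.1,"ax":0,"ay":0,"az":0},{"dx":0,"dy":0,"dz":0.2,"ax":0,"ay":0,"az":0},{"dx":0,"dy":0,"dz":0.3,"ax":0,"ay":0,"az":0},{"dx":0,"dy":0,"dz":0.3,"ax":0,"ay":0,"az":0}]';  python3 -m inch '[{"dx":0,"dy":0,"dz":0.1,"ax":0,"ay":0,"az":0},{"dx":0,"dy":0,"dz":0.2,"ax":0,"ay":0,"az":0},{"dx":0,"dy":0,"dz":0.3,"ax":0,"ay":0,"az":0},{"dx":0,"dy":0,"dz":0.3,"ax":0,"ay":0,"az":0}]'
```

```text
time: 9.6
tcp_pos: [479.6, -51.4, 104.7]
eef_rot: [[0.186, 0.983, 0.0], [0.983, -0.186, -0.0], [-0.0, 0.0, -1.0]]
force: [0.3, 0.7, -0.8]
gripper_width: 0.496
time: 10.1
tcp_pos: [479.8, -51.5, 101.7]
eef_rot: [[0.186, 0.983, 0.001], [0.983, -0.186, -0.0], [-0.0, 0.001, -1.0]]
force: [3.4, -0.5, -0.7]
gripper_width: 0.497
```

```bash
python3 -m inch '[{"dx":0,"dy":0.08,"dz":0.0,"ax":0,"ay":0,"az":0},{"dx":0,"dy":0.08,"dz":0.1,"ax":0,"ay":0,"az":0},{"dx":0,"dy":0.08,"dz":0.2,"ax":0,"ay":0,"az":0},{"dx":0,"dy":0.08,"dz":0.4,"ax":0,"ay":0,"az":0},{"dx":0,"dy":0.08,"dz":0.4,"ax":0,"ay":0,"az":0},{"dx":0,"dy":0.08,"dz":0.4,"ax":0,"ay":0,"az":0}]'
```

```text
time: 10.85
tcp_pos: [480.2, -51.5, 97.6]
eef_rot: [[0.186, 0.983, -0.0], [0.983, -0.186, 0.0], [0.0, -0.0, -1.0]]
force: [0.5, 0.2, -0.8]
gripper_width: 0.499
```

```bash
python3 -m inch '[{"dx":0,"dy":0,"dz":0.4,"ax":0,"ay":0,"az":0},{"dx":0,"dy":0,"dz":0.8,"ax":0,"ay":0,"az":0},{"dx":0,"dy":0,"dz":1.2,"ax":0,"ay":0,"az":0},{"dx":0,"dy":0,"dz":1.6,"ax":0,"ay":0,"az":0},{"dx":0,"dy":0,"dz":2.0,"ax":0,"ay":0,"az":0},{"dx":0,"dy":0,"dz":2.0,"ax":0,"ay":0,"az":0}]';python3 -m inch '[{"dx":0,"dy":0,"dz":0.4,"ax":0,"ay":0,"az":0},{"dx":0,"dy":0,"dz":0.8,"ax":0,"ay":0,"az":0},{"dx":0,"dy":0,"dz":1.2,"ax":0,"ay":0,"az":0},{"dx":0,"dy":0,"dz":1.6,"ax":0,"ay":0,"az":0},{"dx":0,"dy":0,"dz":2.0,"ax":0,"ay":0,"az":0},{"dx":0,"dy":0,"dz":2.0,"ax":0,"ay":0,"az":0}]'
```

```text
time: 11.6
tcp_pos: [480.1, -51.5, 77.2]
eef_rot: [[0.186, 0.983, -0.001], [0.983, -0.186, 0.0], [-0.0, -0.001, -1.0]]
force: [-0.1, -0.5, -1.4]
gripper_width: 0.501
time: 12.35
tcp_pos: [480.1, -51.5, 57.2]
eef_rot: [[0.186, 0.983, -0.001], [0.983, -0.186, 0.0], [-0.0, -0.001, -1.0]]
force: [-0.3, 1.1, -0.4]
gripper_width: 0.504
```

```bash
python3 -m inch '[{"dx":0,"dy":0,"dz":0.2,"ax":0,"ay":0,"az":0},{"dx":0,"dy":0,"dz":0.4,"ax":0,"ay":0,"az":0},{"dx":0,"dy":0,"dz":0.5,"ax":0,"ay":0,"az":0},{"dx":0,"dy":0,"dz":0.5,"ax":0,"ay":0,"az":0}]';for i in 1; do python3 -m inch '[{"dx":0,"dy":0,"dz":0.1,"ax":0,"ay":0,"az":0},{"dx":0,"dy":0,"dz":0.1,"ax":0,"ay":0,"az":0},{"dx":0,"dy":0,"dz":0.1,"ax":0,"ay":0,"az":0}]'; done;  python3 -m inch '[{"dx":0,"dy":0,"dz":0.1,"ax":0,"ay":0,"az":0},{"dx":0,"dy":0,"dz":0.1,"ax":0,"ay":0,"az":0},{"dx":0,"dy":0,"dz":0.1,"ax":0,"ay":0,"az":0}]'
```

```text
time: 12.85
tcp_pos: [480.2, -51.5, 52.5]
eef_rot: [[0.186, 0.983, -0.0], [0.983, -0.186, 0.0], [-0.0, -0.0, -1.0]]
force: [-0.6, 0.2, -0.8]
gripper_width: 0.5
time: 13.22
tcp_pos: [480.3, -51.5, 51.7]
eef_rot: [[0.186, 0.983, 0.0], [0.983, -0.186, -0.0], [0.0, 0.0, -1.0]]
force: [0.6, 0.3, -0.1]
gripper_width: 0.495
time: 13.6
tcp_pos: [480.3, -51.5, 50.6]
eef_rot: [[0.186, 0.983, -0.0], [0.983, -0.186, 0.0], [0.0, -0.0, -1.0]]
force: [0.4, 0.1, -0.6]
gripper_width: 0.499
```

```bash
python3 -m inch '[{"dx":0,"dy":0,"dz":0.1,"ax":0,"ay":0,"az":0},{"dx":0,"dy":0,"dz":0.1,"ax":0,"ay":0,"az":0},{"dx":0,"dy":0,"dz":0.1,"ax":0,"ay":0,"az":0}]';  python3 -m inch '[{"dx":0,"dy":0,"dz":0.1,"ax":0,"ay":0,"az":0},{"dx":0,"dy":0,"dz":0.1,"ax":0,"ay":0,"az":0},{"dx":0,"dy":0,"dz":0.1,"ax":0,"ay":0,"az":0}]'
```

```text
time: 13.98
tcp_pos: [480.3, -51.5, 49.6]
eef_rot: [[0.186, 0.983, -0.0], [0.983, -0.186, 0.0], [0.0, -0.0, -1.0]]
force: [-0.3, 0.5, -0.5]
gripper_width: 0.499
time: 14.35
tcp_pos: [480.5, -51.6, 49.0]
eef_rot: [[0.186, 0.983, 0.0], [0.983, -0.186, -0.0], [-0.0, 0.0, -1.0]]
force: [-0.6, 0.4, 2.1]
gripper_width: 0.497
```

```bash
python3 -m inch '[{"dx":0,"dy":0,"dz":0,"ax":0,"ay":0,"az":0},{"dx":0,"dy":0,"dz":0,"ax":0,"ay":0,"az":0},{"dx":0,"dy":0,"dz":0,"ax":0,"ay":0,"az":0},{"dx":0,"dy":0,"dz":0,"ax":0,"ay":0,"az":0}]' 6.6; python3 -m inch '[{"dx":0,"dy":0,"dz":-3,"ax":0,"ay":0,"az":0},{"dx":0,"dy":0,"dz":-7,"ax":0,"ay":0,"az":0},{"dx":0,"dy":0,"dz":-12,"ax":0,"ay":0,"az":0},{"dx":4,"dy":0,"dz":-13,"ax":0,"ay":0,"az":0},{"dx":9,"dy":0,"dz":-13,"ax":0,"ay":0,"az":0},{"dx":15,"dy":0,"dz":-13,"ax":0,"ay":0,"az":0},{"dx":20,"dy":0,"dz":-13,"ax":0,"ay":0,"az":0},{"dx":20,"dy":0,"dz":-13,"ax":0,"ay":0,"az":0}]'; python3 -c "
from h import *
need([453.4,274,60])
T=snapshot('top');save(T,'top4.png',(280,225,380,300),8)
S=snapshot('scene');save(S,'scene4.png',(240,180,340,255),8)
"
```

```text
time: 14.85
tcp_pos: [480.3, -51.5, 48.5]
eef_rot: [[0.186, 0.983, -0.0], [0.983, -0.186, 0.0], [-0.0, -0.0, -1.0]]
force: [0.4, 0.3, -0.5]
gripper_width: 0.751
time: 15.85
tcp_pos: [517.3, 147.9, 178.0]
eef_rot: [[0.181, 0.983, -0.001], [0.983, -0.181, 0.0], [0.0, -0.001, -1.0]]
force: [-0.1, -0.0, -1.2]
gripper_width: 0.754
t 15.85 tcp [517.3 147.9 178. ] F [-0.1 -0.  -1.2] w 0.754
to [453.4, 274, 60] d [11.238 -8.558 11.816] rot [-0.07 -0.02  0.25]
```

View pics/scene4.png

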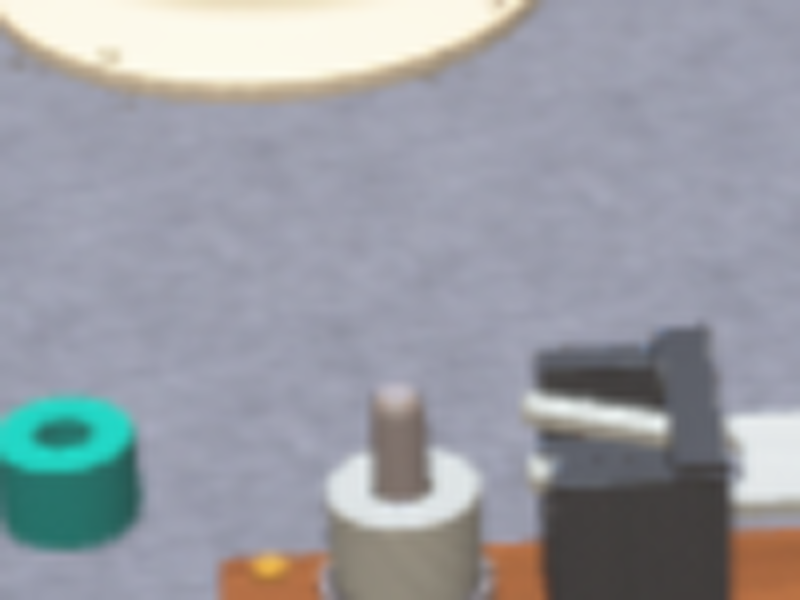

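View pics/top4.png

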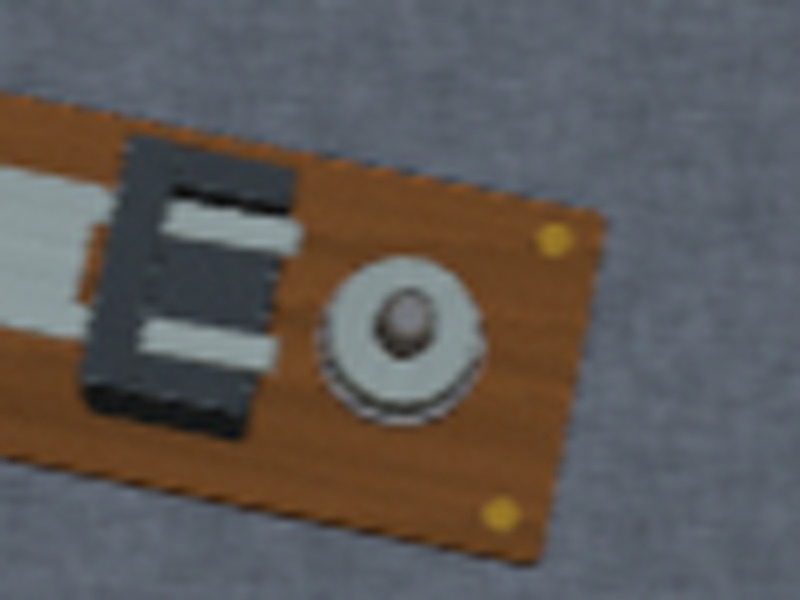

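```bash
python3 - <<'E'
from fit import *
T=snapshot('top');S=snapshot('scene')
print("spacer",edgefit(T,[480.4,-51.5],73.5,22),edgefit(S,[480.4,-51.5],73.5,22))
print("washer",edgefit(T,[453.5,274],6,22,8.85),edgefit(S,[453.5,274],6,22,8.85))
for l in("vase","mug"):
    print(l,[(atz(T,d["centre"],60).round(),atz(S,e["centre"],60).round()) for d in find_in(T,l)[:1] for e in find_in(S,l)[:1]])
print(atz(T,(196.5,325),6))
need([453.4,273.4,60])
E
```

```text
spacer (array([480.75, -50.5 ]), np.float32(118.512794)) (array([480.1 , -52.15]), np.float32(83.80273))
washer (array([454.35, 266.65]), np.float32(95.379425)) (array([452.8, 273. ]), np.float32(116.597336))
vase [(array([388., 443.,  60.]), array([375., 441.,  60.]))]
mug [(array([621., 344.,  60.]), array([629., 308.,  60.]))]
[340.09597705 268.71990466   6.        ]
t 16.25 tcp [517.6 143.9 178.8] F [-0.6 -0.2 -0.2] w 0.751
to [453.4, 273.4, 60] d [11.514 -8.737 11.88 ] rot [ 0.02 -0.   -0.12]
```

```bash
python3 -m inch '[{"dx":3.5,"dy":-2.6,"dz":3,"ax":0,"ay":0,"az":0},{"dx":7.5,"dy":-5.6,"dz":7,"ax":0,"ay":0,"az":0},{"dx":11.57,"dy":-8.74,"dz":11,"ax":0,"ay":0,"az":-0.1},{"dx":11.57,"dy":-8.74,"dz":13.8,"ax":0,"ay":0,"az":-0.1},{"dx":11.57,"dy":-8.74,"dz":13.8,"ax":0,"ay":0,"az":-0.1},{"dx":11.57,"dy":-8.74,"dz":13.8,"ax":0,"ay":0,"az":-0.1},{"dx":11.57,"dy":-8.74,"dz":13.8,"ax":0,"ay":0,"az":-0.1},{"dx":11.57,"dy":-8.74,"dz":13.8,"ax":0,"ay":0,"az":-0.1}]'; python3 - <<'E'
from fit import *
need([453.5,273.9,2]); 
S=snapshot('scene');save(S,"scene5.png",(380,200,460,260),10)
T=snapshot('top');save(T,"top5.png",(150,240,250,315),8)
E
```

```text
time: 17.25
tcp_pos: [454.2, 274.8, 42.1]
eef_rot: [[0.185, 0.983, 0.002], [0.983, -0.185, 0.001], [0.001, 0.002, -1.0]]
force: [0.3, -0.5, 0.5]
gripper_width: 0.751
t 17.25 tcp [454.2 274.8  42.1] F [ 0.3 -0.5  0.5] w 0.751
to [453.5, 273.9, 2] d [-0.105 -0.055  4.009] rot [ 0.11 -0.08  0.02]
```

View pics/scene5.png

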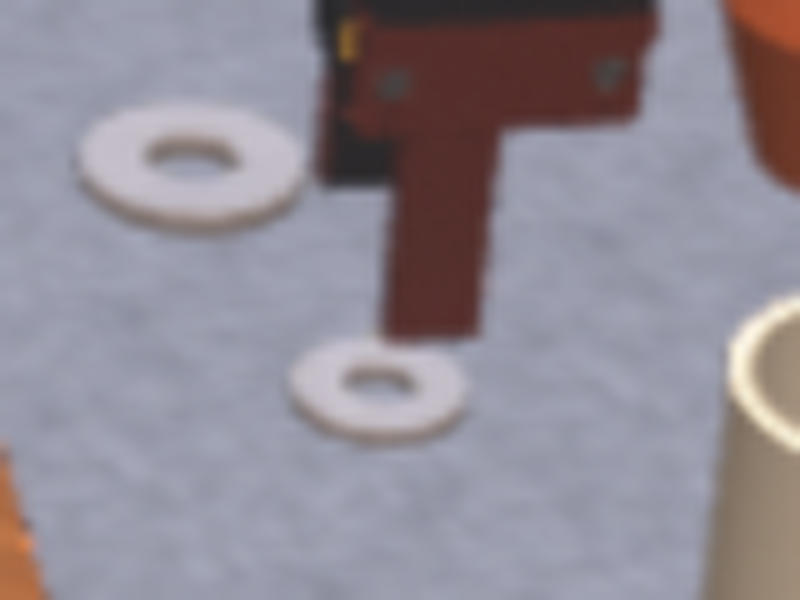

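```bash
python3 -m inch '[{"dx":0,"dy":0,"dz":1.5,"ax":0,"ay":0,"az":0},{"dx":0,"dy":0,"dz":3,"ax":0,"ay":0,"az":0},{"dx":0,"dy":0,"dz":3,"ax":0,"ay":0,"az":0},{"dx":0,"dy":0,"dz":3,"ax":0,"ay":0,"az":0},{"dx":0,"dy":0,"dz":3,"ax":0,"ay":0,"az":0},{"dx":0,"dy":0,"dz":3,"ax":0,"ay":0,"az":0}]'; python3 - <<'E'
from fit import *
need([453.5,273.9,2]); 
S=snapshot('scene');save(S,"scene6.png",(380,200,460,260),10)
print("washer",edgefit(S,[453.5,274],6,22,8.85)[0],proj(S,[453.5,273.9,6]))
E
```

```text
time: 18.1
tcp_pos: [453.5, 275.1, 11.2]
eef_rot: [[0.184, 0.983, 0.001], [0.983, -0.184, 0.0], [0.001, 0.001, -1.0]]
force: [0.0, 0.1, 0.6]
gripper_width: 0.749
t 18.1 tcp [453.5 275.1  11.2] F [0.  0.1 0.6] w 0.749
to [453.5, 273.9, 2] d [-0.115  0.025  0.919] rot [ 0.04 -0.03  0.08]
washer [462.35 285.5 ] [np.float64(417.98475654293026), np.float64(237.7381297484723)]
```

View pics/scene6.png

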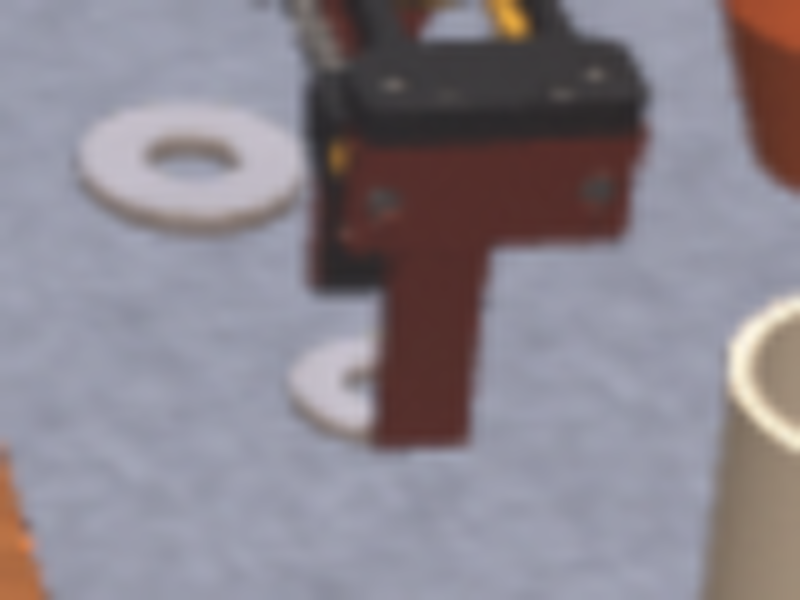

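```bash
python3 - <<'E'
from fit import *
S=snapshot('scene')
o=st();t=np.array(o["tcp_pos"]);R=np.array(o["eef_rot"])
for k in(33,46): print(k,[np.round(proj(S,t+R@np.array([sx,k,0])),1) for sx in(-10,10)])
print(proj(S,[453.5,273.9,6]),proj(S,[453.5,275.9,6]))
im=np.array(S["pixels"]).astype(int).sum(2)
print(im[241,410:432]); print(im[243,410:432])
E
```

```text
t 18.2 tcp [453.3 275.   11. ] F [ 0.7 -0.   0.3] w 0.755
33 [array([417.4, 243.3]), array([425.5, 242.9])]
46 [array([418.5, 246.3]), array([426.7, 245.8])]
[np.float64(417.98475654293026), np.float64(237.7381297484723)] [np.float64(418.73926869210345), np.float64(237.6155518806017)]
[374 424 506 559 582 584 548 350 195 174 176 179 177 178 179 176 213 401
 473 483 483 486]
[467 440 402 397 391 388 340 235 184 181 181 184 184 185 187 195 261 410
 459 463 466 476]
```

```bash
python3 -m inch '[{"dx":-0.11,"dy":0.02,"dz":0.5,"ax":0,"ay":0,"az":0},{"dx":-0.11,"dy":0.02,"dz":0.9,"ax":0,"ay":0,"az":0},{"dx":-0.11,"dy":0.02,"dz":0.92,"ax":0,"ay":0,"az":0},{"dx":-0.11,"dy":0.02,"dz":0.92,"ax":0,"ay":0,"az":0},{"dx":-0.11,"dy":0.02,"dz":0.92,"ax":0,"ay":0,"az":0}]';python3 -m inch '[{"dx":0,"dy":0,"dz":0,"ax":0,"ay":0,"az":0},{"dx":0,"dy":0,"dz":0,"ax":0,"ay":0,"az":0},{"dx":0,"dy":0,"dz":0,"ax":0,"ay":0,"az":0},{"dx":0,"dy":0,"dz":0,"ax":0,"ay":0,"az":0},{"dx":0,"dy":0,"dz":0,"ax":0,"ay":0,"az":0},{"dx":0,"dy":0,"dz":0,"ax":0,"ay":0,"az":0}]' 2 20
```

```text
time: 18.82
tcp_pos: [453.2, 273.8, 1.6]
eef_rot: [[0.184, 0.983, 0.0], [0.983, -0.184, 0.0], [0.0, 0.0, -1.0]]
force: [0.0, -0.3, -0.1]
gripper_width: 0.753
time: 19.58
tcp_pos: [453.2, 273.8, 1.5]
eef_rot: [[0.184, 0.983, 0.0], [0.983, -0.184, 0.0], [0.0, 0.0, -1.0]]
force: [0.3, 0.2, 1.0]
gripper_width: 0.49
```

```bash
python3 -m inch '[{"dx":0,"dy":0,"dz":-3,"ax":0,"ay":0,"az":0},{"dx":0,"dy":0,"dz":-7,"ax":0,"ay":0,"az":0},{"dx":0,"dy":0,"dz":-12,"ax":0,"ay":0,"az":0},{"dx":0,"dy":0,"dz":-15,"ax":0,"ay":0,"az":0},{"dx":0,"dy":0,"dz":-15,"ax":0,"ay":0,"az":0},{"dx":0,"dy":0,"dz":-15,"ax":0,"ay":0,"az":0}]'; python3 - <<'E'
from fit import *
S=snapshot('scene');save(S,"scene7.png",(360,120,480,210),6.6)
need([480.4,-51.5,151])
E
```

```text
time: 20.32
tcp_pos: [452.6, 273.5, 149.7]
eef_rot: [[0.184, 0.983, -0.002], [0.983, -0.184, -0.001], [-0.001, -0.002, -1.0]]
force: [-0.2, 0.7, -0.7]
gripper_width: 0.49
t 20.38 tcp [452.4 273.4 149.1] F [ 0.9 -1.2 -0.7] w 0.487
to [480.4, -51.5, 151] d [-31.419   8.741  -0.145] rot [-0.15  0.12  0.08]
```

View pics/scene7.png

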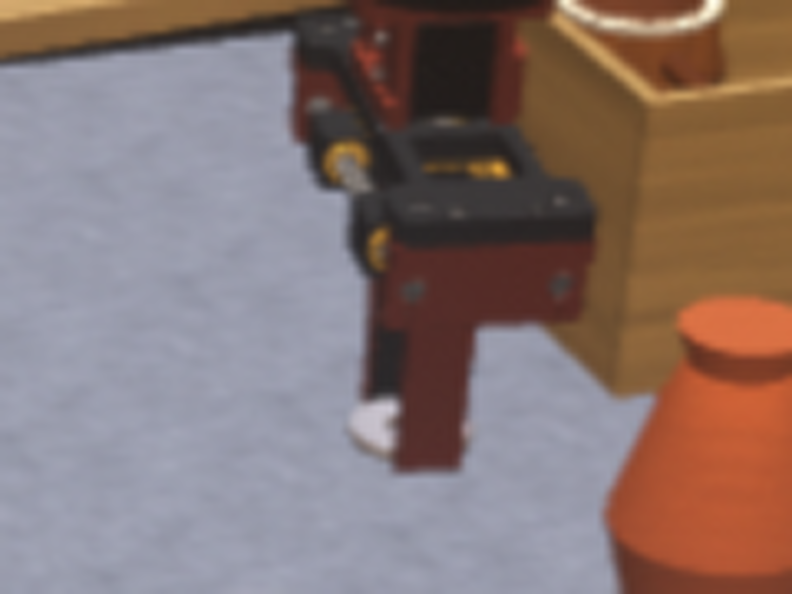

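```bash
python3 -m inch '[{"dx":-5,"dy":1.4,"dz":0,"ax":0,"ay":0,"az":0},{"dx":-11,"dy":3,"dz":0,"ax":0,"ay":0,"az":0},{"dx":-17,"dy":4.7,"dz":0,"ax":0,"ay":0,"az":0},{"dx":-23,"dy":6.3,"dz":0,"ax":0,"ay":0,"az":0},{"dx":-28,"dy":7.7,"dz":0,"ax":0,"ay":0,"az":0},{"dx":-31.48,"dy":8.66,"dz":0,"ax":0,"ay":0,"az":0},{"dx":-31.48,"dy":8.66,"dz":2.4,"ax":0,"ay":0,"az":0},{"dx":-31.48,"dy":8.66,"dz":2.4,"ax":0,"ay":0,"az":0}]';python3 -m inch '[{"dx":0,"dy":0,"dz":0,"ax":0,"ay":0,"az":0},{"dx":0,"dy":0,"dz":0,"ax":0,"ay":0,"az":0},{"dx":0,"dy":0,"dz":0,"ax":0,"ay":0,"az":0},{"dx":0,"dy":0,"dz":0,"ax":0,"ay":0,"az":0}]'; python3 - <<'E'
from fit import *
need([480.4,-51.5,127])
S=snapshot('scene');save(S,"scene8.png",(240,180,340,255),8)
im=np.array(S['pixels']).astype(int)
for y in (216,218,219,220,221,222,223): print(y,[int(x) for x in im[y,275:303].sum(1)])
for z in (131,128,100): print(np.round(proj(S,[480.4,-51.5,z]),2))
E
```

```text
time: 21.38
tcp_pos: [478.3, -51.7, 123.6]
eef_rot: [[0.185, 0.983, -0.007], [0.983, -0.185, 0.001], [0.0, -0.007, -1.0]]
force: [-0.2, 0.5, -0.9]
gripper_width: 0.488
time: 21.88
tcp_pos: [480.4, -51.4, 127.9]
eef_rot: [[0.184, 0.983, 0.001], [0.983, -0.184, -0.0], [0.0, 0.001, -1.0]]
force: [-1.4, 0.8, -0.2]
gripper_width: 0.491
t 21.88 tcp [480.4 -51.4 127.9] F [-1.4  0.8 -0.2] w 0.491
to [480.4, -51.5, 127] d [-0.012 -0.001  0.087] rot [ 0.04 -0.    0.11]
216 [488, 485, 491, 497, 509, 545, 574, 570, 415, 240, 184, 179, 180, 181, 181, 180, 182, 181, 235, 498, 577, 582, 577, 525, 492, 490, 493, 495]
218 [499, 496, 488, 496, 550, 579, 585, 576, 452, 272, 192, 181, 183, 179, 181, 180, 184, 182, 236, 484, 572, 586, 572, 496, 482, 491, 490, 492]
219 [480, 488, 481, 482, 527, 568, 583, 576, 452, 273, 190, 180, 181, 180, 180, 180, 182, 181, 222, 426, 550, 579, 539, 437, 457, 483, 477, 479]
220 [482, 486, 483, 474, 483, 536, 571, 575, 455, 275, 192, 182, 180, 181, 180, 182, 180, 180, 220, 418, 537, 548, 467, 412, 461, 483, 483, 484]
221 [482, 481, 478, 468, 432, 437, 506, 548, 452, 279, 193, 182, 180, 184, 183, 181, 182, 182, 218, 401, 471, 413, 358, 433, 472, 474, 475, 483]
222 [489, 484, 483, 472, 458, 412, 398, 439, 427, 289, 193, 183, 183, 182, 183, 183, 182, 182, 196, 294, 353, 349, 371, 441, 471, 477, 482, 488]
223 [486, 481, 485, 482, 478, 464, 409, 370, 341, 245, 188, 182, 187, 184, 182, 181, 183, 182, 193, 264, 365, 434, 459, 471, 481, 486, 489, 490]
[288.95 218.22]
[289.01 219.4 ]
[289.6  230.27]
```

View pics/scene8.png

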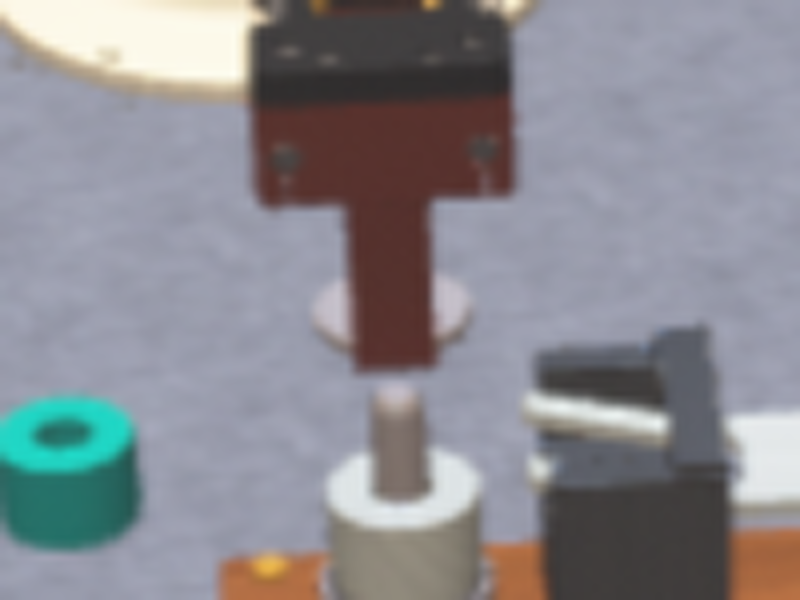

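```bash
python3 -m inch '[{"dx":0.03,"dy":0,"dz":0.9,"ax":0,"ay":0,"az":0},{"dx":0.03,"dy":0,"dz":1.8,"ax":0,"ay":0,"az":0},{"dx":0.03,"dy":0,"dz":2.1,"ax":0,"ay":0,"az":0},{"dx":0.03,"dy":0,"dz":2.1,"ax":0,"ay":0,"az":0},{"dx":0.03,"dy":0,"dz":2.1,"ax":0,"ay":0,"az":0}]'; python3 -m inch '[{"dx":0,"dy":0,"dz":0.1,"ax":0,"ay":0,"az":0},{"dx":0,"dy":0,"dz":0.2,"ax":0,"ay":0,"az":0},{"dx":0,"dy":0,"dz":0.3,"ax":0,"ay":0,"az":0},{"dx":0,"dy":0,"dz":0.4,"ax":0,"ay":0,"az":0},{"dx":0,"dy":0,"dz":0.4,"ax":0,"ay":0,"az":0}]'
```

```text
time: 22.55
tcp_pos: [480.4, -51.3, 106.7]
eef_rot: [[0.184, 0.983, 0.0], [0.983, -0.184, -0.0], [-0.0, 0.0, -1.0]]
force: [0.4, 0.3, -0.4]
gripper_width: 0.488
time: 23.18
tcp_pos: [480.2, -51.3, 102.3]
eef_rot: [[0.184, 0.983, -0.0], [0.983, -0.184, 0.0], [-0.0, -0.0, -1.0]]
force: [0.2, -0.0, 0.2]
gripper_width: 0.489
```

```bash
python3 -m inch '[{"dx":0,"dy":0,"dz":0.1,"ax":0,"ay":0,"az":0},{"dx":0,"dy":0,"dz":0.2,"ax":0,"ay":0,"az":0},{"dx":0,"dy":0,"dz":0.3,"ax":0,"ay":0,"az":0},{"dx":0,"dy":0,"dz":0.3,"ax":0,"ay":0,"az":0}]'
```

```text
time: 23.68
tcp_pos: [480.2, -51.3, 99.3]
eef_rot: [[0.184, 0.983, -0.0], [0.983, -0.184, 0.0], [-0.0, -0.0, -1.0]]
force: [0.8, 0.5, -0.6]
gripper_width: 0.485
```

```bash
python3 -m inch '[{"dx":0,"dy":0,"dz":0.1,"ax":0,"ay":0,"az":0},{"dx":0,"dy":0,"dz":0.2,"ax":0,"ay":0,"az":0},{"dx":0,"dy":0,"dz":0.3,"ax":0,"ay":0,"az":0},{"dx":0,"dy":0,"dz":0.3,"ax":0,"ay":0,"az":0}]'; python3 -m inch '[{"dx":0,"dy":0,"dz":0.1,"ax":0,"ay":0,"az":0},{"dx":0,"dy":0,"dz":0.2,"ax":0,"ay":0,"az":0},{"dx":0,"dy":0,"dz":0.3,"ax":0,"ay":0,"az":0},{"dx":0,"dy":0,"dz":0.3,"ax":0,"ay":0,"az":0}]'
```

```text
time: 24.18
tcp_pos: [480.2, -51.3, 96.3]
eef_rot: [[0.184, 0.983, -0.0], [0.983, -0.184, 0.0], [-0.0, -0.0, -1.0]]
force: [-0.4, -0.4, 0.8]
gripper_width: 0.482
time: 24.68
tcp_pos: [480.2, -51.3, 93.3]
eef_rot: [[0.184, 0.983, -0.0], [0.983, -0.184, -0.0], [-0.0, -0.0, -1.0]]
force: [-0.6, 0.5, -0.6]
gripper_width: 0.488
```

```bash
python3 -m inch '[{"dx":0,"dy":0,"dz":0.3,"ax":0,"ay":0,"az":0},{"dx":0,"dy":0,"dz":0.7,"ax":0,"ay":0,"az":0},{"dx":0,"dy":0,"dz":1.1,"ax":0,"ay":0,"az":0},{"dx":0,"dy":0,"dz":1.4,"ax":0,"ay":0,"az":0},{"dx":0,"dy":0,"dz":1.55,"ax":0,"ay":0,"az":0},{"dx":0,"dy":0,"dz":1.55,"ax":0,"ay":0,"az":0}]'; python3 -m inch '[{"dx":0,"dy":0,"dz":0.1,"ax":0,"ay":0,"az":0},{"dx":0,"dy":0,"dz":0.1,"ax":0,"ay":0,"az":0},{"dx":0,"dy":0,"dz":0.1,"ax":0,"ay":0,"az":0}]'
```

```text
time: 25.42
tcp_pos: [480.2, -51.3, 77.8]
eef_rot: [[0.184, 0.983, -0.0], [0.983, -0.184, 0.0], [-0.0, -0.0, -1.0]]
force: [0.6, 0.7, -0.3]
gripper_width: 0.486
time: 25.8
tcp_pos: [480.3, -51.3, 77.0]
eef_rot: [[0.184, 0.983, 0.0], [0.983, -0.184, -0.0], [0.0, 0.0, -1.0]]
force: [-0.0, 0.4, -1.1]
gripper_width: 0.487
```

```bash
python3 -m inch '[{"dx":0,"dy":0,"dz":0.1,"ax":0,"ay":0,"az":0},{"dx":0,"dy":0,"dz":0.1,"ax":0,"ay":0,"az":0},{"dx":0,"dy":0,"dz":0.1,"ax":0,"ay":0,"az":0}]'
```

```text
time: 26.18
tcp_pos: [480.3, -51.3, 75.9]
eef_rot: [[0.184, 0.983, -0.0], [0.983, -0.184, 0.0], [0.0, -0.0, -1.0]]
force: [0.2, 0.1, -0.2]
gripper_width: 0.491
```

```bash
python3 -m inch '[{"dx":0,"dy":0,"dz":0.1,"ax":0,"ay":0,"az":0},{"dx":0,"dy":0,"dz":0.1,"ax":0,"ay":0,"az":0},{"dx":0,"dy":0,"dz":0.1,"ax":0,"ay":0,"az":0}]'
```

```text
time: 26.55
tcp_pos: [480.3, -51.3, 74.9]
eef_rot: [[0.184, 0.983, -0.0], [0.983, -0.184, 0.0], [-0.0, -0.0, -1.0]]
force: [-0.5, -0.3, -0.0]
gripper_width: 0.487
```

Near seat; release, lift and look from beyond the tab (move there at height).

```bash
python3 -m inch '[{"dx":0,"dy":0,"dz":0,"ax":0,"ay":0,"az":0},{"dx":0,"dy":0,"dz":0,"ax":0,"ay":0,"az":0},{"dx":0,"dy":0,"dz":0,"ax":0,"ay":0,"az":0},{"dx":0,"dy":0,"dz":0,"ax":0,"ay":0,"az":0}]' 6.6; python3 -m inch '[{"dx":0,"dy":0,"dz":-3,"ax":0,"ay":0,"az":0},{"dx":0,"dy":0,"dz":-7,"ax":0,"ay":0,"az":0},{"dx":0,"dy":0,"dz":-10,"ax":0,"ay":0,"az":0},{"dx":4,"dy":0,"dz":-10,"ax":0,"ay":0,"az":0},{"dx":9,"dy":0,"dz":-10,"ax":0,"ay":0,"az":0},{"dx":15,"dy":0,"dz":-10,"ax":0,"ay":0,"az":0},{"dx":20,"dy":0,"dz":-10,"ax":0,"ay":0,"az":0},{"dx":22,"dy":0,"dz":-10,"ax":0,"ay":0,"az":0}]' 0; python3 -c "
from h import *
T=snapshot('top');save(T,'top9.png',(240,215,380,320),5.7)
S=snapshot('scene');save(S,'scene9.png',(260,190,380,280),6.6)
st()
"
```

```text
time: 27.05
tcp_pos: [480.3, -51.3, 75.0]
eef_rot: [[0.184, 0.983, 0.0], [0.983, -0.184, -0.0], [-0.0, 0.0, -1.0]]
force: [0.3, -0.2, 0.5]
gripper_width: 0.75
time: 28.05
tcp_pos: [520.7, 167.3, 174.6]
eef_rot: [[0.182, 0.983, -0.001], [0.983, -0.182, 0.0], [0.0, -0.001, -1.0]]
force: [-0.4, -0.9, 0.1]
gripper_width: 0.007
t 28.15 tcp [520.7 166.2 174.5] F [-0.3 -0.1 -0.4] w 0.009
```

View pics/scene9.png

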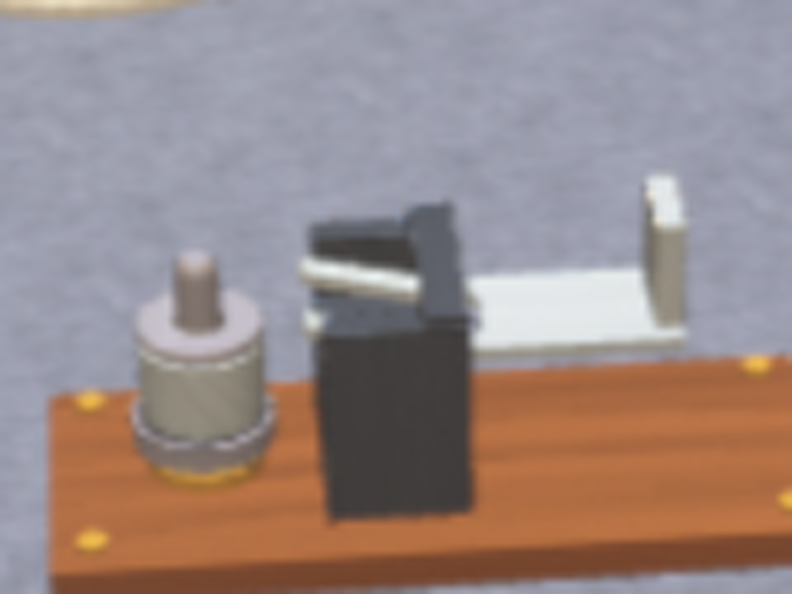

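View pics/top9.png

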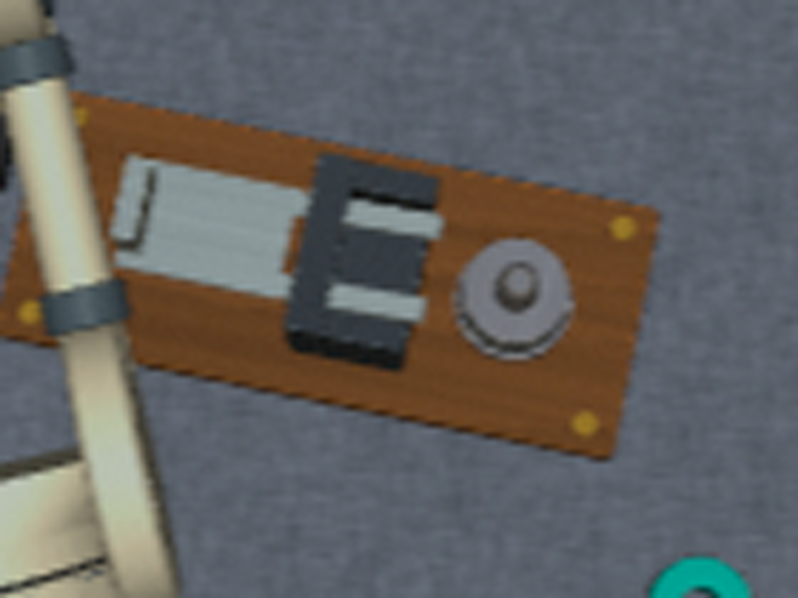

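```bash
python3 -c "
from h import *
T=snapshot('top');S=snapshot('scene')
a=np.radians(-10.75);ex=np.array([np.cos(a),np.sin(a)]);ey=np.array([-np.sin(a),np.cos(a)])
sh=np.array([480.4,-51.5])
def loc(p): d=p[:2]-sh;return np.round([d@ex,d@ey],1)
for u in((130,155),(112,240)): print('top outer',loc(atz(T,(240+u[0]/5.7,215+u[1]/5.7),117)-np.array([.3,1,0])))
for u in((680,178),(686,228)): print('scene outer',loc(atz(S,(260+u[0]/6.6,190+u[1]/6.6),117)+np.array([.3,.8,0])))
for u in((440,212),(425,295)): print('tips',loc(atz(T,(240+u[0]/5.7,215+u[1]/5.7),86)-np.array([.3,1,0])))
t=sh+ey*(150+25);need([t[0],t[1],150],-10.75);st()
"
```

```text
top outer [ 16.1 161.5]
top outer [-19.  161.3]
scene outer [-12.6 166.7]
scene outer [ 20.4 164.3]
tips [23.1 35.5]
tips [-11.7  34.7]
t 28.25 tcp [520.8 164.  174.8] F [ 0.2 -0.3  0.8] w 0.007
to [np.float64(513.0417063015285), np.float64(120.4288196019642), 150] d [-4.423  0.04   2.486] rot [-0.01  0.05  0.11]
t 28.25 tcp [520.8 164.  174.8] F [ 0.2 -0.3  0.8] w 0.007
```

```bash
python3 -m inch '[{"dx":0,"dy":0,"dz":4,"ax":0,"ay":0,"az":0.1},{"dx":0,"dy":0,"dz":7.7,"ax":0,"ay":0,"az":0.1},{"dx":-1,"dy":0,"dz":7.7,"ax":0,"ay":0,"az":0.1},{"dx":-2,"dy":0,"dz":7.7,"ax":0,"ay":0,"az":0.1},{"dx":-3,"dy":0,"dz":7.7,"ax":0,"ay":0,"az":0.1},{"dx":-3,"dy":0,"dz":7.7,"ax":0,"ay":0,"az":0.1},{"dx":-3,"dy":0,"dz":7.7,"ax":0,"ay":0,"az":0.1},{"dx":-3,"dy":0,"dz":7.7,"ax":0,"ay":0,"az":0.1}]'; cat >> h.py <<'E'
def ey(o=None):
    o=o or get_obs();a=np.radians(-10.75);e=np.array([-np.sin(a),np.cos(a)]);x=np.array([np.cos(a),np.sin(a)])
    d=np.array(o["tcp_pos"][:2])-[480.4,-51.5];f=np.array(o["force"][:2]);print("ex,ey",np.round([d@x,d@e],2),"F ex,ey",np.round([f@x,f@e],2),"z",round(o["tcp_pos"][2],1))
E
python3 -c "
from h import *
ey()
S=snapshot('scene');save(S,'scene10.png',(300,160,400,235),8);ey()"
```

```text
time: 29.25
tcp_pos: [515.4, 135.8, 98.1]
eef_rot: [[0.186, 0.983, 0.0], [0.983, -0.186, 0.0], [0.0, 0.0, -1.0]]
force: [-0.0, 0.0, 0.5]
gripper_width: 0.0
ex,ey [ -0.55 190.49] F ex,ey [-0.02  0.03] z 98.1
ex,ey [ -0.62 190.51] F ex,ey [-1.8   0.03] z 98.0
```

View pics/scene10.png

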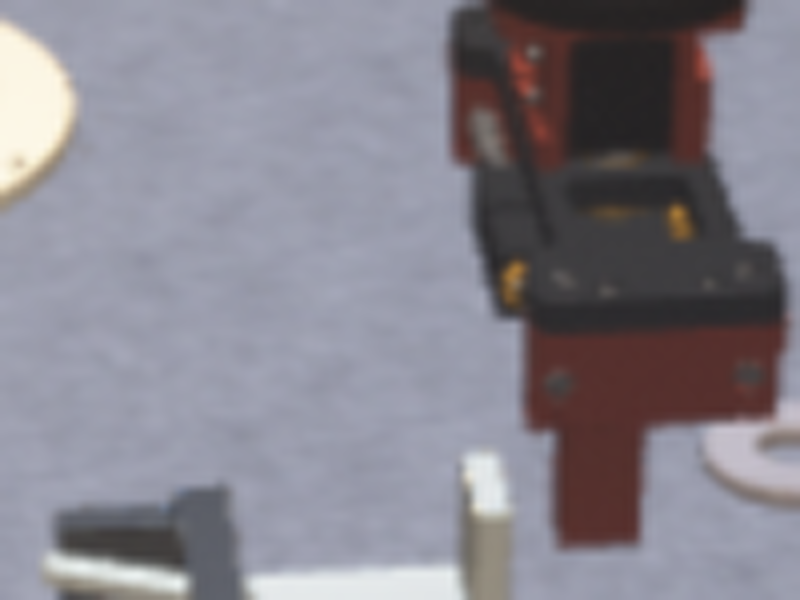

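```bash
python3 -m inch '[{"dx":-0.5,"dy":0.06,"dz":0,"ax":0,"ay":0,"az":0},{"dx":-1.0,"dy":0.06,"dz":0,"ax":0,"ay":0,"az":0},{"dx":-1.2,"dy":0.06,"dz":0,"ax":0,"ay":0,"az":0},{"dx":-1.4,"dy":0.06,"dz":0,"ax":0,"ay":0,"az":0},{"dx":-1.6,"dy":0.06,"dz":0,"ax":0,"ay":0,"az":0},{"dx":-1.8,"dy":0.06,"dz":0,"ax":0,"ay":0,"az":0},{"dx":-1.8,"dy":0.06,"dz":0,"ax":0,"ay":0,"az":0}]' - 20 >/dev/null; python3 -c "
from h import *
ey()"; python3 -m inch '[{"dx":-0.2,"dy":0,"dz":0,"ax":0,"ay":0,"az":0},{"dx":-0.4,"dy":0,"dz":0,"ax":0,"ay":0,"az":0},{"dx":-0.6,"dy":0,"dz":0,"ax":0,"ay":0,"az":0},{"dx":-0.8,"dy":0,"dz":0,"ax":0,"ay":0,"az":0},{"dx":-1,"dy":0,"dz":0,"ax":0,"ay":0,"az":0}]' >/dev/null; python3 -c "
from h import *
ey()
S=snapshot('scene');save(S,'scene11.png',(260,170,380,260),6.6);ey()"
```

```text
ex,ey [2.0000e-02 1.7235e+02] F ex,ey [-0.33  2.42] z 97.9
ex,ey [5.0000e-02 1.6203e+02] F ex,ey [-0.2   3.09] z 98.0
ex,ey [4.0000e-02 1.6184e+02] F ex,ey [-0.06  2.26] z 97.9
```

View pics/scene11.png

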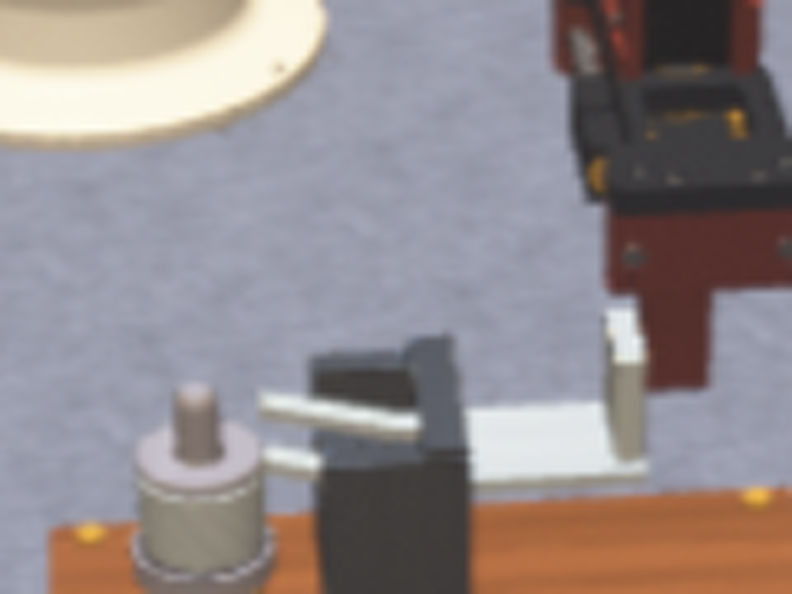

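```bash
python3 -m inch '[{"dx":-0.2,"dy":0,"dz":0,"ax":0,"ay":0,"az":0},{"dx":-0.4,"dy":0,"dz":0,"ax":0,"ay":0,"az":0},{"dx":-0.5,"dy":0,"dz":0,"ax":0,"ay":0,"az":0},{"dx":-0.5,"dy":0,"dz":0,"ax":0,"ay":0,"az":0}]' >/dev/null; python3 -c "
from h import *
ey()"; python3 -m inch '[{"dx":-0.2,"dy":0,"dz":0,"ax":0,"ay":0,"az":0},{"dx":-0.4,"dy":0,"dz":0,"ax":0,"ay":0,"az":0},{"dx":-0.5,"dy":0,"dz":0,"ax":0,"ay":0,"az":0},{"dx":-0.5,"dy":0,"dz":0,"ax":0,"ay":0,"az":0}]'  >/dev/null; python3 -c "
from h import *
ey()"
```

```text
ex,ey [4.0000e-02 1.5701e+02] F ex,ey [-0.18  1.81] z 97.9
ex,ey [6.0000e-02 1.5198e+02] F ex,ey [0.44 2.5 ] z 97.9
```

```bash
python3 -m inch '[{"dx":-0.1,"dy":0,"dz":0,"ax":0,"ay":0,"az":0},{"dx":-0.2,"dy":0,"dz":0,"ax":0,"ay":0,"az":0},{"dx":-0.25,"dy":0,"dz":0,"ax":0,"ay":0,"az":0}]' >/dev/null; python3 -c "
from h import *
ey()"; python3 -m inch '[{"dx":-0.1,"dy":0,"dz":0,"ax":0,"ay":0,"az":0},{"dx":-0.2,"dy":0,"dz":0,"ax":0,"ay":0,"az":0},{"dx":-0.25,"dy":0,"dz":0,"ax":0,"ay":0,"az":0}]'  >/dev/null; python3 -c "
from h import *
ey()"
```

```text
ex,ey [6.0000e-02 1.4967e+02] F ex,ey [1.5  2.68] z 98.0
ex,ey [7.0000e-02 1.4712e+02] F ex,ey [1.   3.32] z 97.9
```

```bash
python3 -m inch '[{"dx":-0.1,"dy":0,"dz":0,"ax":0,"ay":0,"az":0},{"dx":-0.2,"dy":0,"dz":0,"ax":0,"ay":0,"az":0},{"dx":-0.25,"dy":0,"dz":0,"ax":0,"ay":0,"az":0}]' >/dev/null; python3 -c "
from h import *
ey()"
```

```text
ex,ey [8.0000e-02 1.4461e+02] F ex,ey [0.3  2.89] z 98.0
```

```bash
python3 -m inch '[{"dx":-0.1,"dy":0,"dz":0,"ax":0,"ay":0,"az":0},{"dx":-0.2,"dy":0,"dz":0,"ax":0,"ay":0,"az":0},{"dx":-0.25,"dy":0,"dz":0,"ax":0,"ay":0,"az":0}]' >/dev/null; python3 -c "
from h import *
ey()"
```

```text
ex,ey [6.0000e-02 1.4214e+02] F ex,ey [0.79 2.35] z 98.0
```

```bash
python3 -m inch '[{"dx":-0.1,"dy":0,"dz":0,"ax":0,"ay":0,"az":0},{"dx":-0.2,"dy":0,"dz":0,"ax":0,"ay":0,"az":0},{"dx":-0.25,"dy":0,"dz":0,"ax":0,"ay":0,"az":0}]' >/dev/null; python3 -c "
from h import *
ey()
S=snapshot('scene');save(S,'scene12.png',(260,170,380,260),6.6);ey()"
```

```text
ex,ey [9.000e-02 1.398e+02] F ex,ey [0.51 3.65] z 98.0
ex,ey [8.0000e-02 1.3975e+02] F ex,ey [0.53 3.77] z 98.0
```

View pics/scene12.png

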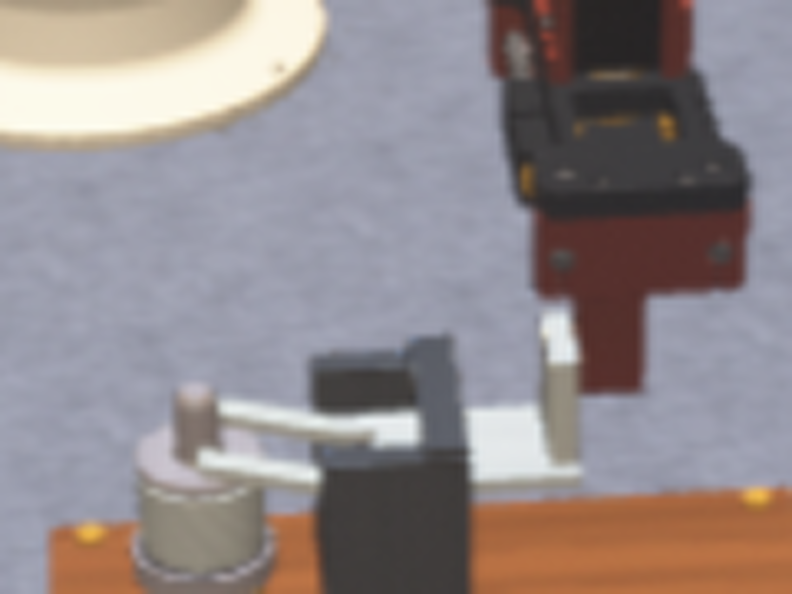

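```bash
python3 -m inch '[{"dx":-0.1,"dy":0,"dz":0,"ax":0,"ay":0,"az":0},{"dx":-0.15,"dy":0,"dz":0,"ax":0,"ay":0,"az":0},{"dx":-0.15,"dy":0,"dz":0,"ax":0,"ay":0,"az":0}]' >/dev/null; python3 -c "
from h import *
ey()"
```

```text
ex,ey [7.000e-02 1.384e+02] F ex,ey [0.73 4.15] z 98.0
```

```bash
python3 -m inch '[{"dx":-0.1,"dy":0,"dz":0,"ax":0,"ay":0,"az":0},{"dx":-0.15,"dy":0,"dz":0,"ax":0,"ay":0,"az":0},{"dx":-0.15,"dy":0,"dz":0,"ax":0,"ay":0,"az":0}]' >/dev/null; python3 -c "
from h import *
ey()"
```

```text
ex,ey [8.0000e-02 1.3715e+02] F ex,ey [0.88 5.81] z 98.0
```

```bash
python3 -m inch '[{"dx":-0.1,"dy":0,"dz":0,"ax":0,"ay":0,"az":0},{"dx":-0.15,"dy":0,"dz":0,"ax":0,"ay":0,"az":0},{"dx":-0.15,"dy":0,"dz":0,"ax":0,"ay":0,"az":0},{"dx":-0.15,"dy":0,"dz":0,"ax":0,"ay":0,"az":0}]' >/dev/null; python3 -c "
from h import *
ey()
snapshot('scene');ey();snapshot('scene');ey()"
```

```text
ex,ey [7.0000e-02 1.3592e+02] F ex,ey [0.73 6.98] z 98.0
ex,ey [6.0000e-02 1.3593e+02] F ex,ey [1.97 7.22] z 98.0
ex,ey [4.0000e-02 1.3592e+02] F ex,ey [0.66 5.51] z 98.0
```

```bash
python3 -m inch '[{"dx":-0.1,"dy":0,"dz":0,"ax":0,"ay":0,"az":0},{"dx":-0.15,"dy":0,"dz":0,"ax":0,"ay":0,"az":0},{"dx":-0.15,"dy":0,"dz":0,"ax":0,"ay":0,"az":0},{"dx":-0.15,"dy":0,"dz":0,"ax":0,"ay":0,"az":0}]' >/dev/null; python3 -c "
from h import *
ey()
snapshot('scene');ey();snapshot('scene');ey()"
```

```text
ex,ey [6.0000e-02 1.3494e+02] F ex,ey [1.21 8.66] z 98.0
ex,ey [6.0000e-02 1.3492e+02] F ex,ey [0.79 8.38] z 98.0
ex,ey [6.0000e-02 1.3494e+02] F ex,ey [0.64 8.36] z 98.1
```

```bash
python3 -m inch '[{"dx":-0.1,"dy":0,"dz":0,"ax":0,"ay":0,"az":0},{"dx":-0.15,"dy":0,"dz":0,"ax":0,"ay":0,"az":0},{"dx":-0.15,"dy":0,"dz":0,"ax":0,"ay":0,"az":0},{"dx":-0.15,"dy":0,"dz":0,"ax":0,"ay":0,"az":0}]' >/dev/null; python3 -c "
from h import *
ey()
snapshot('scene');ey();snapshot('scene');ey();snapshot('scene');ey()"
```

```text
ex,ey [6.0000e-02 1.3389e+02] F ex,ey [1.2 9.8] z 98.1
ex,ey [5.0000e-02 1.3389e+02] F ex,ey [ 1.11 10.42] z 98.1
ex,ey [7.0000e-02 1.3388e+02] F ex,ey [ 1.37 10.12] z 98.1
ex,ey [5.000e-02 1.339e+02] F ex,ey [1.7  9.95] z 98.1
```

```bash
python3 -m inch '[{"dx":-0.1,"dy":0,"dz":0,"ax":0,"ay":0,"az":0},{"dx":-0.15,"dy":0,"dz":0,"ax":0,"ay":0,"az":0},{"dx":-0.15,"dy":0,"dz":0,"ax":0,"ay":0,"az":0},{"dx":-0.15,"dy":0,"dz":0,"ax":0,"ay":0,"az":0}]' >/dev/null; python3 -c "
from h import *
ey()
snapshot('scene');ey();snapshot('scene');ey();snapshot('scene');ey()"
```

```text
ex,ey [4.0000e-02 1.3285e+02] F ex,ey [ 1.62 11.76] z 98.1
ex,ey [6.0000e-02 1.3283e+02] F ex,ey [ 1.13 11.85] z 98.1
ex,ey [6.0000e-02 1.3287e+02] F ex,ey [ 1.71 12.11] z 98.1
ex,ey [6.0000e-02 1.3286e+02] F ex,ey [ 1.04 10.84] z 98.1
```

About 11.8 N: back off along +y, then up and away.

```bash
python3 -m inch '[{"dx":0.6,"dy":0,"dz":0,"ax":0,"ay":0,"az":0},{"dx":2,"dy":0,"dz":0,"ax":0,"ay":0,"az":0},{"dx":5,"dy":0,"dz":0,"ax":0,"ay":0,"az":0},{"dx":9,"dy":0,"dz":-3,"ax":0,"ay":0,"az":0},{"dx":11,"dy":0,"dz":-8,"ax":0,"ay":0,"az":0},{"dx":11,"dy":0,"dz":-12,"ax":0,"ay":0,"az":0},{"dx":11,"dy":0,"dz":-12,"ax":0,"ay":0,"az":0},{"dx":11,"dy":0,"dz":-12,"ax":0,"ay":0,"az":0}]'; python3 -c "
from h import *
T=snapshot('top');save(T,'top13.png',(240,215,380,320),5.7)
S=snapshot('scene');save(S,'scene13.png',(260,170,380,260),6.6);st();save(S,'scene13f.png')"
```

```text
time: 38.02
tcp_pos: [525.1, 184.9, 216.8]
eef_rot: [[0.186, 0.983, -0.001], [0.983, -0.186, -0.001], [-0.001, -0.001, -1.0]]
force: [0.4, -0.4, 0.2]
gripper_width: 0.005
t 38.12 tcp [524.7 184.7 215.8] F [ 0.5  0.8 -0.7] w 0.005
```

View pics/scene13.png

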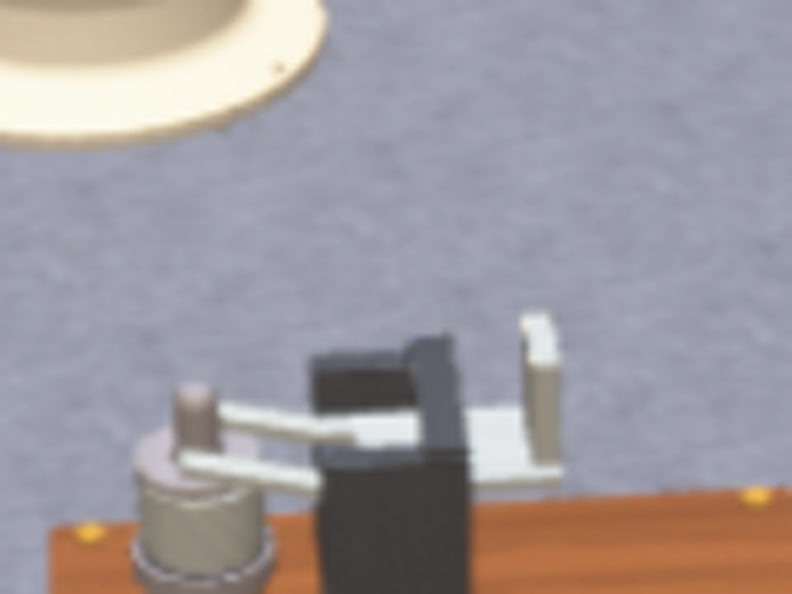

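View pics/top13.png

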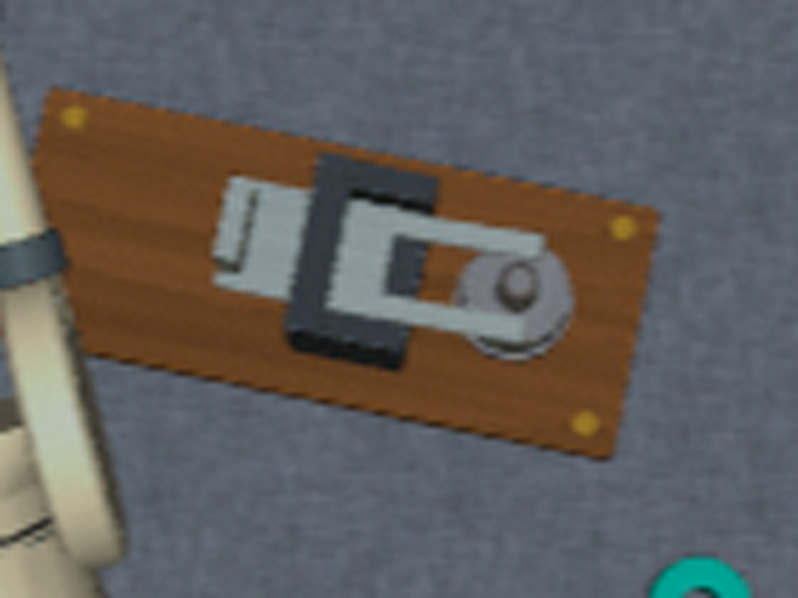

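```bash
python3 -c "
from h import *
print(job_done());st()"
```

```text
the job is handed in; nothing more can be done
None
the job is handed in; nothing more can be done
```

The pivot is assembled and the job is handed in at about 38 s of the 72 s allowed; the interface gives no verdict.

- **Spacer:** I felt the plain tall tube onto the shaft. The wrist read at most about 3.4 N, and a 0.8 mm sideways correction cleared it. It met the bearing at about 43.5 mm above the table.
- **Washer:** I laid the smaller grey ring on the spacer. It went down freely, and I released it on the seat or within about 1 mm of it, with no contact force felt.
- **Keeper:** I pushed the tab with shut fingers. It slid at about 3 N, and the force then rose to 11.8 N (readings 10.8 to 12.1 N). I backed the fingers off, and the robot touches nothing.

**Last checks:** both cameras show the spacer and washer seated and level. The fork straddles the shaft on the washer, and the keeper stayed about 43 mm in (my estimate) after I let go.

- **Disagreement:** the two cameras differed by 1 to 2 mm in y. I corrected for this using the arm's own position readings.
- **Not measured:** I could not measure the force of the spacer on the bearing directly. It is inferred from the push.
- **Not checked:** I did not re-measure the short ring and wares at the end. I saw no contact with them during the moves.

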